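# Rack the scrapers and latch the bail

## Task

First clear the blue rack: put the tape roll lying flat and the steel check weight standing upright in the grey tray. Then slide every scraper on the bench blade-first, on edge, into a slot of its own in the rack, fully down and fully home with the handle's shoulder against the block, and only then swing the steel bail over the blades until its bar rests in its catches. Leave the other things on the bench where they are.

Things in the scene. Friction and masses are not known exactly. Their poses are not given: they have to be found in the camera images.
- rack: fixed blue slotted rack. Origin: centre of its underside; x points from its open front (robot side) to its back, y along the row of slots, z up. Black floor plate 8 mm thick, x -110 to +50, y -105 to +105 mm. On it, x -30 to +50 mm, stands the slotted block, top at z = 30 mm. The bare floor plate in front of the block (x -110 to -30 mm) carries the scrapers' handles
- slot0 (a point): front mouth of the first slot, at its floor: x = -30, y = -87, z = 8 mm of the rack. Four slots alike, at rack y = -87, -29, +29 and +87 mm, run along the rack's x right through the block; each is 8 mm wide and 22 mm deep (down to the floor plate), open at the top, front and back
- catch (a point): in one of the two dark steel U-shaped catches, where the bail's bar rests: x = -25, y = +113, z = 44 mm of the rack (the other at y = -113). They span rack x -40 to -10, y 105 to 121 mm either side, up to z = 48 mm; hinge lugs up to z = 54 mm stand at x = 45 mm
- bail (a joint): retaining bail: a U of 10 mm steel rod hinged at the back of the rack, arms 70 mm long at rack y = +-113 mm, cross-bar along the rack's y. 0 = closed, bar in its catches over the slots' front ends; grows to 2.4 rad as it swings up and back (starts leaning back past upright). Stiff hinge: stays where left, moves with about 1 N at the bar. Closed, the rod is 3 mm above seated blades
- bail_bar (a point): middle of the bail's cross-bar (10 mm rod), inside a red pad 40 mm long and 14 mm square; when closed at x = -25, y = 0, z = 44 mm of the rack. It moves with the bail, 70 mm from its hinge
- bail_hinge (a point): middle of the bail's hinge axis, at x = 45, y = 0, z = 44 mm of the rack; the axis is the rack's y
- tray: fixed grey open tray, 180 x 140 mm (its x, y) and 22 mm tall, wall and floor 4 mm; origin at the centre of its underside
- tape: roll of black tape (rigid ring) lying flat on top of the rack's block: 60 mm across, 24 mm tall, 42 mm hole; origin at the centre of its underside, z its axis
- weight: steel check weight, 0.16 kg, standing on the rack's floor plate in front of the block: body 28 mm across and 28 mm tall, with a 20 mm knob up to 42 mm; origin at the centre of its underside, z its axis
- scraper_a: flat scraper, orange handle, standing on edge (absent in some starts), 0.09 kg. Handle bar 70 mm long, 26 wide, 28 tall; steel blade ahead of it 65 mm long, 4 thick, 28 tall, mid-width. Origin: underside, mid-width, where handle and blade meet; x along the blade, handle to x = -70 mm, z up; balances 10 mm behind the origin. Seated: origin at rack x = -30, z = 8 mm, y of a slot
- scraper_a_tip (a point): middle of the blade's tip of the orange scraper, 65 mm ahead of its origin, 14 mm up
- scraper_b: flat scraper, green handle, standing on edge (absent in some starts), 0.09 kg. Handle bar 70 mm long, 26 wide, 28 tall; steel blade ahead of it 65 mm long, 4 thick, 28 tall, mid-width. Origin: underside, mid-width, where handle and blade meet; x along the blade, handle to x = -70 mm, z up; balances 10 mm behind the origin. Seated: origin at rack x = -30, z = 8 mm, y of a slot
- scraper_b_tip (a point): middle of the blade's tip of the green scraper, 65 mm ahead of its origin, 14 mm up
- scraper_c: flat scraper, yellow handle, standing on edge (absent in some starts), 0.09 kg. Handle bar 70 mm long, 26 wide, 28 tall; steel blade ahead of it 65 mm long, 4 thick, 28 tall, mid-width. Origin: underside, mid-width, where handle and blade meet; x along the blade, handle to x = -70 mm, z up; balances 10 mm behind the origin. Seated: origin at rack x = -30, z = 8 mm, y of a slot
- scraper_c_tip (a point): middle of the blade's tip of the yellow scraper, 65 mm ahead of its origin, 14 mm up
- scraper_d: flat scraper, red handle, standing on edge (absent in some starts), 0.09 kg. Handle bar 70 mm long, 26 wide, 28 tall; steel blade ahead of it 65 mm long, 4 thick, 28 tall, mid-width. Origin: underside, mid-width, where handle and blade meet; x along the blade, handle to x = -70 mm, z up; balances 10 mm behind the origin. Seated: origin at rack x = -30, z = 8 mm, y of a slot
- scraper_d_tip (a point): middle of the blade's tip of the red scraper, 65 mm ahead of its origin, 14 mm up
- canister: bystander: black jar with a red label and red cap, 76 mm across, 100 mm tall
- lids: bystander: stack of grey round lids, 94 mm across, 20 mm tall
- mallet: bystander: green mallet lying down, about 160 mm long, 36 mm tall
- calipers: bystander: blue-bodied steel calipers lying flat, 150 mm long
- pan: bystander: small brass-coloured pan, 72 mm across, 24 mm tall
- brush: bystander: hand brush lying down

How it is judged (in metres and radians):
On the way, in this order (a step that is already met when the one before it is completed fails the run):
1. tape roll and check weight are in the grey tray (x of tape in the frame of tray between -0.085 and 0.085 m and y of tape in the frame of tray between -0.065 and 0.065 m and z of tape in the frame of tray between -0.002 and 0.016 m and angle between each of tape, weight's own z axis and vertical below 0.25 rad and linear speed of each of tape, weight below 0.03 m/s and x of weight in the frame of tray between -0.085 and 0.085 m and y of weight in the frame of tray between -0.065 and 0.065 m and z of weight in the frame of tray between -0.002 and 0.016 m), for 0.2 s.
2. every scraper present is home in a slot (x of scraper_a in the frame of rack between -0.039 and -0.025 m and y of scraper_a in the frame of rack between -0.1 and 0.1 m and z of scraper_a in the frame of rack between 0.003 and 0.012 m and angle between the x axis of each of scraper_a, scraper_b, scraper_c, scraper_d and the x axis of rack, either way round below 0.1 rad and x of each of scraper_a_tip, scraper_b_tip, scraper_c_tip, scraper_d_tip in the frame of rack above 0.015 m and linear speed of each of scraper_a, scraper_b, scraper_c, scraper_d below 0.03 m/s and x of scraper_b in the frame of rack between -0.039 and -0.025 m and y of scraper_b in the frame of rack between -0.1 and 0.1 m and z of scraper_b in the frame of rack between 0.003 and 0.012 m and x of scraper_c in the frame of rack between -0.039 and -0.025 m and y of scraper_c in the frame of rack between -0.1 and 0.1 m and z of scraper_c in the frame of rack between 0.003 and 0.012 m and x of scraper_d in the frame of rack between -0.039 and -0.025 m and y of scraper_d in the frame of rack between -0.1 and 0.1 m and z of scraper_d in the frame of rack between 0.003 and 0.012 m), for 0.2 s.
3. bail closed, its bar in the catches (value of joint bail below 0.07 rad), for 0.2 s.
At the end, for the whole second after the job is handed in: Tape and check weight rest in the tray, within 0.25 rad of upright; every scraper present rests in a slot, underside within 4 mm of the slot floor, shoulder within 9 mm of the block, blade pointing to the back, aligned within 0.1 rad; the bail is closed within 0.07 rad; all released (all of step 1 and all of step 2 and value of joint bail below 0.07 rad); the robot touches nothing.
It fails at once if another thing on the bench is pushed more than 5 cm from its place (distance of any of canister, lids, mallet, calipers, pan, brush from where it was at the start of the episode above 0.05 m).
Of scraper_a, scraper_b, scraper_c, scraper_d only 3 to 4 are there at a start; the rules pass over those that are not, and their reading is None.
At some moment in a run one of scraper_a, scraper_b, scraper_c, scraper_d may be knocked a few centimetres aside while the robot is not near it.
It also fails if it takes over 208 s, if anything falls off the work surface, if the arm or the gripper's body presses on something with over 40 N, if the wrist force passes 120 N, or if a joint passes its speed limit or range.

## Robot

A 6-joint arm with a two-finger parallel gripper is mounted at the origin on the work surface. World frame = base frame: x ahead of the robot, y to its left, z up, the work surface at z = 0. Lengths are in mm, angles in rad, forces in N, time in s.
With the tool pointing down it reaches from about 325 to 900 mm from the base axis. Payload 6.1 kg.
Tool frame: the origin (TCP) lies at the centre of the arm's flange, where the gripper is bolted on; the fingertips stand 173 mm ahead of it and the grasp point (between the pads) lies 155 mm ahead of it (ctrl.grasp_offset is the distance from the TCP to the grasp point, in mm); z points along the fingers, y is the line along which they close (so a half turn about z gives the same grasp; the last joint's range is limited). The gripper opens to 85 mm and grips with 20 to 120 N. Pads are 22 mm wide; open, the fingers measure 114 mm over their backs; the gripper's body (76 mm by 85 mm) begins 54 mm behind the grasp point. The pads swing forward as they close: fully open they stand 13 mm farther back than shut.
Start: joints at [-1.371, 0.22, 1.526, -0, 1.395, -0.126], TCP at [200.035, -592.118, 404.7] pointing down, gripper open.
Joint ranges: [-2.98, 2.98], [-0.91, 2.08], [0.09, 2.57], [-1.24, 4.39], [0.2, 2.65], [-2.68, 2.68]. Speed limits (rad/s): [2.57, 2.57, 3.01, 3.14, 3.14, 3.14].

## Interface

Orientations are given as a unit quaternion [x, y, z, w].
In Python, from rig import ctrl gives the robot as it stands.
- The arm moves only by the tool jog_arm, never from a script. Its argument "increments" is a list of rows, each an object with "dp": the shift along the tool's x, y, z in units of 40 mm (1.0 is 40 mm), a list of three; "twist": the turn about the tool's z in units of 5 degrees (1.0 is 5 degrees). A call has 1 to 20 rows; each row is the pose to reach, as a shift and turn from the pose commanded when the call began, along the tool's axes at that moment; what a row does not reach only later rows make up. A row lasts 1/12 s, in which the tool goes at most 41.7 mm and 7.16 degrees, less where a joint would pass 70% of its speed; a pose out of reach is approached as far as the arm can. A call with a gripper value outside its range is refused whole. "jaw" is the closure, from 0 (fully open) to 1 (shut), set as the call begins (left out, the last holds). The fingers move at their own pace and stop on an object; "newtons" is the grip in N (left out, the last holds). Time passes only in rows, so rows that repeat a pose let the fingers close. It gives the time, the measured TCP pose, the force, the opening and the grip force at its end, in the units of the state.
- ctrl.state(): the state, without advancing time (a new reading comes with each control period).
- ctrl.get_image(name): name is "scene" or "top" or "wrist"; returns (picture, depth): 480x640x3 uint8, red, green, blue; 480x640 float32, mm along the optical axis (not along the pixel's ray), 0 where there is no reading.
- ctrl.calibration(name): a dict with "fov_y" (degrees; the focal length in pixels is half the picture's height over the tangent of half this angle, whatever the lens; pixels are square), "cx", "cy" (the principal point, pixels), "position" and "orientation" of the camera in the world; the wrist camera has in their place "tool_from_camera" (4x4, takes a point from camera to tool coordinates, whose origin is the TCP and whose axes are the flange's). Camera axes: x right, y down, z forward; pixel columns grow to the right and rows downward; lengths in mm; the calibration is good to about 2 mm. A picture is of the moment at which its call begins: read the wrist's pose just before it. calibration takes no time and is no camera call.
- ctrl.close_job(): hands the job in; it is judged then, once.
Trained networks look in the newest picture that a camera, given by its name, has taken for a name from the list of things; names that differ only in an ending like _2 or _b are one class to them, and where a whole thing is asked for, a point or a joint stands for the part that bears it (a point fixed in the world has none). Each returns a list of dicts, best first, with "conf" (0 to 1); they miss things now and then, are a little off and sometimes report something else, mostly with a low value. They report only what shows in the picture. A call takes as long as a camera call.
- ctrl.boxes_of(label, camera): "box" ([left, top, right, bottom] in pixels, round what is visible of it).
The state is a dict: "time_s": time; "joint_pos": joint angles; "qd": joint speeds; "tau": joint torques, N m; "ee_pos": TCP position; "eef_rot": TCP orientation; "contact_force": force on the tool from outside, world axes, zero at the start; "moment": the same for the moment, N m; "gripper_width": finger opening in mm; "gripper_force": force on a finger pad.
Only numpy, scipy, OpenCV 4.12 (cv2) and the standard library are available. Lean on these libraries where they do the work, as an engineer would, in place of code of your own. Each camera call takes 0.05 s, during which the arm holds its last target. There are 200 camera calls.

## Working session

There is one attempt and no reset: what is moved stays moved. The work goes in short steps, Python scripts to look and compute and a tool call to move; the robot and the scene stay as the last step left them, time stands still between calls to the robot, and variables do not carry over. Pictures are saved under pics/ and viewed, at most 14 in all, crops included, and the job is handed in when it is done.

Besides the shell and the picture viewer there is one more tool, called after "Call:" as name(argument=value, ...) on one line, values as JSON. jog_arm: Moves the arm, as the interface text tells. Its arguments: {"type":"object","properties":{"increments":{"type":"array","items":{"type":"object","properties":{"dp":{"type":"array","items":{"type":"number"}},"twist":{"type":"number"}}}},"jaw":{"type":"number"},"newtons":{"type":"number"}},"required":["increments"]}

```bash
ls; mkdir -p pics
python3 - <<'E'
from rig import ctrl
import cv2,numpy as np
for n in("scene","top"):
    p,d=ctrl.get_image(n); cv2.imwrite(f"pics/{n}0.png",p[:,:,::-1]); np.save(f"{n}0.npy",d)
    print(n,ctrl.calibration(n))
print(ctrl.calibration("wrist")); print(ctrl.state())
E
```

```text
pics
scene {'fov_y': 52.61406864903937, 'cx': 323.56979323582004, 'cy': 233.9169723593475, 'position': array([ 984.28911395, -718.49989073,  736.79245754]), 'orientation': array([ 0.87256935,  0.22427473, -0.10861016, -0.42015165])}
top {'fov_y': 56.83112119526979, 'cx': 321.61020957121514, 'cy': 234.9792409959812, 'position': array([ 389.10080827,   22.87467119, 1046.47655912]), 'orientation': array([ 0.71174193, -0.69587628,  0.07126286, -0.06404087])}
{'fov_y': 71.87947027791739, 'cx': 321.98727199365163, 'cy': 243.77948295552906, 'tool_from_camera': array([[ 9.23584339e-04, -9.57249697e-01, -2.89261412e-01,
         7.31499498e+01],
       [ 9.99999275e-01,  6.60682637e-04,  1.00651315e-03,
         9.80548334e-01],
       [-7.72374417e-04, -2.89262132e-01,  9.57249614e-01,
         3.12127058e+01],
       [ 0.00000000e+00,  0.00000000e+00,  0.00000000e+00,
         1.00000000e+00]])}
{'time_s': 0.1, 'joint_pos': array([-1.37109975e+00,  2.21124499e-01,  1.52750188e+00,  4.19162076e-05,
        1.39470173e+00, -1.26115996e-01]), 'qd': array([ 0.00061794,  0.00065961, -0.00378209,  0.00172278, -0.0005223 ,
        0.00137615]), 'tau': array([ 8.36628096e-04, -4.98243070e+01, -3.90546405e+01, -2.76249275e-04,
        5.61355264e-03,  3.86601130e-05]), 'ee_pos': array([ 199.99337447, -591.879291  ,  403.71973718]), 'eef_rot': array([ 9.86760317e-01,  1.62182992e-01, -1.12999334e-05, -8.67899957e-04]), 'contact_force': array([-0.97971863, -0.60660751,  0.10885472]), 'moment': array([-0.03061369, -0.03025799, -0.01007676]), 'gripper_force': 0.0, 'gripper_width': 85.35848195530248}
```

View pics/top0.png

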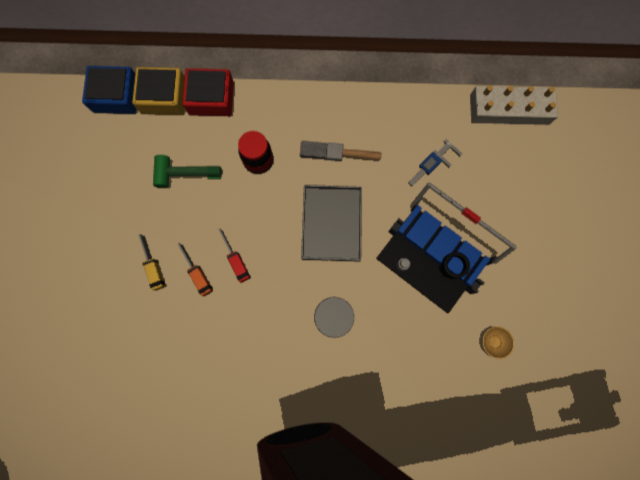

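View pics/scene0.png

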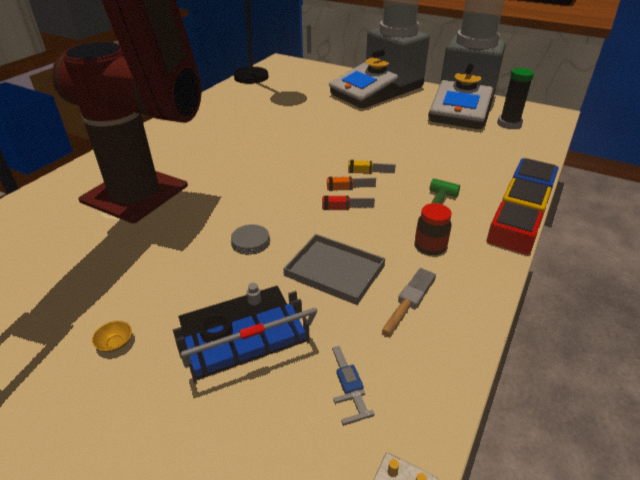

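The top view shows three scrapers: yellow (152,265), orange (197,270) and red (236,257). The tray is at (332,223), and the rack at (437,250) with its front toward the lower left. The tape is on the block at (456,265), the weight on the floor plate at (404,264), and the bail leans back. There is no green scraper.

```bash
cat > h.py <<'E'
from rig import ctrl
import numpy as np, cv2
from scipy.spatial.transform import Rotation as R
G=155.
def cam(n,st=None):
    c=ctrl.calibration(n); f=240/np.tan(np.radians(c['fov_y']/2))
    K=np.array([[f,0,c['cx']],[0,f,c['cy']],[0,0,1]])
    if n!='wrist': return K,R.from_quat(c['orientation']).as_matrix(),np.array(c['position'])
    T=c['tool_from_camera']; Q=R.from_quat(st['eef_rot']).as_matrix()
    return K,Q@T[:3,:3],st['ee_pos']+Q@T[:3,3]
def shot(n,name=None):
    st=ctrl.state(); p,d=ctrl.get_image(n)
    if name: cv2.imwrite(f'pics/{name}.png',p[:,:,::-1])
    return p,d,cam(n,st),st
def cloud(d,C):
    K,Rm,t=C; v,u=np.mgrid[:480,:640]
    r=np.stack([(u-K[0,2])/K[0,0],(v-K[1,2])/K[1,1],np.ones_like(u,float)],-1)
    return (r*d[...,None])@Rm.T+t
def onz(uv,z,C):
    K,Rm,t=C; uv=np.atleast_2d(uv).astype(float)
    r=np.c_[(uv-K[:2,2])/K[0,0],np.ones(len(uv))]@Rm.T
    return t+r*((z-t[2])/r[:,2])[:,None]
def proj(P,C):
    K,Rm,t=C; q=(np.atleast_2d(P)-t)@Rm; return q[:,:2]/q[:,2:]*K[0,0]+K[:2,2]
def yaw(st): 
    x=R.from_quat(st['eef_rot']).as_matrix()[:,0]; return np.arctan2(x[1],x[0])
def plan(g,yw,st=None):
    """g: grasp point world; yw: yaw of tool x. prints dp, twist units from now, and deg/mm; j6 estimate"""
    st=st or ctrl.state(); M=R.from_quat(st['eef_rot']).as_matrix()
    cur=st['ee_pos']+M[:,2]*G; dp=M.T@(np.array(g)-cur)/40
    dy=(yw-yaw(st)+np.pi)%(2*np.pi)-np.pi
    j6=np.arctan2(g[1],g[0])+np.pi/2-yw
    print('dp',dp.round(3),'twist',round(-np.degrees(dy)/5,3),'j6',round(j6,2),'cur',cur.round(1),'yaw',round(yaw(st),4))
def hsv(p): return cv2.cvtColor(p,cv2.COLOR_RGB2HSV)
def mask(p,h0,h1,s=120,v=60):
    H=hsv(p); return cv2.morphologyEx(cv2.inRange(H,(h0,s,v),(h1,255,255)),cv2.MORPH_OPEN,np.ones((2,2)))
E
python3 - <<'E'
from h import *
p,d,C,_=shot('top'); X=cloud(d,C)
for n,h in dict(red=(0,5),orange=(6,14),yellow=(20,32),blue=(105,125)).items():
    m=mask(p,*h)
    k,l,s,c=cv2.connectedComponentsWithStats(m)
    for i in range(1,k):
        if s[i,4]<60: continue
        P=X[l==i]; r=cv2.minAreaRect(P[:,:2].astype(np.float32))
        print(n,s[i,:5],c[i].round(),'z',np.percentile(P[:,2],[10,50,90]).round(),'rect',np.round(r[0],1),np.round(r[1],1),round(r[2],1))
for l in('tape','weight','tray','rack','scraper_a','bail_bar'):
    for b in ctrl.boxes_of(l,'top')[:4]:
        x0,y0,x1,y1=b['box']; u,v=(x0+x1)/2,(y0+y1)/2
        print(l,round(b['conf'],2),np.round(b['box']),X[int(v),int(u)].round(), )
for uv in [(332,223),(305,188),(359,259),(404,264),(379,258),(449,309),(415,212),(488,264)]: print(uv,X[uv[1],uv[0]].round(1))
E
```

```text
red [184  69  47  40 622] [208.  91.] z [49. 59. 65.] rect [905.6 288.3] [1153.9  132.2] 20.7
red [239 132  30  28 647] [253. 146.] z [ 95. 100. 103.] rect [594.3 119.2] [448.4  66.4] 16.7
red [463 209  18  15 139] [472. 216.] z [107. 113. 117.] rect [ 526.1 -159.7] [ 39.1 454.9] 32.0
red [229 255  18  22 239] [238. 265.] z [25. 28. 30.] rect [510.3 206.4] [49.2 24.6] 28.6
orange [189 267  20  24 276] [199. 279.] z [25. 28. 31.] rect [479.4 295.4] [56.8 26.1] 32.4
yellow [133  69  50  46 718] [159.  99.] z [24. 55. 62.] rect [672.6 266.7] [735.3 136.7] 30.2
yellow [145 263  16  22 247] [153. 273.] z [24. 28. 30.] rect [431.  225.6] [411.4  46.5] 71.9
blue [ 84  68  48  37 334] [114.  94.] z [54. 59. 62.] rect [693.5 264.1] [764.5 137.6] 48.6
blue [428 154  14  20  81] [435. 163.] z [ 0. 13. 16.] rect [ 775.9 -252.1] [27.3 48.3] 46.2
blue [399 207  23  27 181] [410. 220.] z [ 7. 29. 32.] rect [ 523.5 -104.7] [ 18.1 370.2] 49.3
blue [407 213  35  37 685] [424. 231.] z [26. 30. 32.] rect [ 504.2 -130.1] [ 57.  378.6] 45.5
blue [427 228  35  35 666] [444. 245.] z [27. 30. 33.] rect [ 483
[... 294 characters left out ...]
] [20.2 77.1] 50.6
tape 0.86 [439. 252. 471. 278.] [ 523. -296.   28.]
tray 0.67 [178. 242. 210. 294.] [505. 307.  27.]
tray 0.63 [300. 182. 362. 264.] [621.  -8.   6.]
rack 0.67 [377. 180. 517. 310.] [ 570. -278.   30.]
scraper_a 0.97 [217. 231. 248. 281.] [532. 220.  29.]
scraper_a 0.83 [182. 250. 211. 297.] [491. 300.  30.]
scraper_a 0.7 [138. 235. 165. 286.] [519. 406.  28.]
bail_bar 0.74 [413. 186. 516. 261.] [ 630. -331.   -2.]
(332, 223) [621.2 -10.    5.2]
(305, 188) [703.4  57.   17.2]
(359, 259) [532.7 -73.6  24.7]
(404, 264) [ 519.9 -173.    51.1]
(379, 258) [ 538.6 -122.6    7.3]
(449, 309) [ 423.  -285.2    6. ]
(415, 212) [ 647.8 -205.7   26.7]
(488, 264) [ 527.5 -373.2   27.4]
```

```bash
python3 -c "
from h import *
plan((491,-220,230),-0.624)"
```

```text
dp [ 9.869 -6.484  0.492] twist 10.884 j6 1.77 cur [ 200.  -592.1  249.6] yaw 0.3258
```

Call:
jog_arm(increments=[{"dp":[9.87,-6.48,0.49],"twist":10.88},{"dp":[9.87,-6.48,0.49],"twist":10.88},{"dp":[9.87,-6.48,0.49],"twist":10.88},{"dp":[9.87,-6.48,0.49],"twist":10.88},{"dp":[9.87,-6.48,0.49],"twist":10.88},{"dp":[9.87,-6.48,0.49],"twist":10.88},{"dp":[9.87,-6.48,0.49],"twist":10.88},{"dp":[9.87,-6.48,0.49],"twist":10.88},{"dp":[9.87,-6.48,0.49],"twist":10.88},{"dp":[9.87,-6.48,0.49],"twist":10.88},{"dp":[9.87,-6.48,0.49],"twist":10.88},{"dp":[9.87,-6.48,0.49],"twist":10.88},{"dp":[9.87,-6.48,0.49],"twist":10.88},{"dp":[9.87,-6.48,0.49],"twist":10.88},{"dp":[9.87,-6.48,0.49],"twist":10.88},{"dp":[9.87,-6.48,0.49],"twist":10.88},{"dp":[9.87,-6.48,0.49],"twist":10.88},{"dp":[9.87,-6.48,0.49],"twist":10.88}])

```text
time_s: 1.95
ee_pos: [490.5, -221.2, 385.2]
eef_rot: [0.951, -0.308, 0.0, 0.0]
contact_force: [0.5, 0.3, 0.0]
gripper_width: 85.3
gripper_force: 0.0
```

Run:
```python
from h import *
p,d,C,st=shot('wrist','w1'); np.savez('w1.npz',p=p,d=d,K=C[0],R=C[1],t=C[2])
plan((491,-220,230),-0.624)
```

```text
dp [-0.009 -0.028  0.005] twist -0.016 j6 1.77 cur [ 490.6 -221.1  230.2] yaw -0.6254
```

View pics/w1.png

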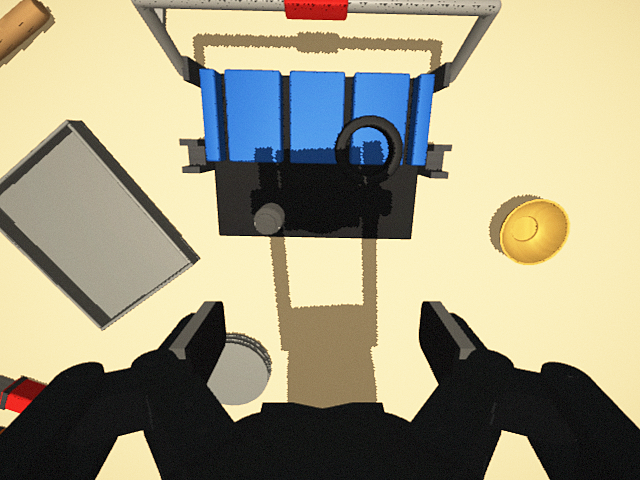

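The wrist view shows the block (205–432, 70–165) with slots near columns 223, 285, 350 and 412. The tape is at (369,149), the weight knob at (268,217), the tray to the left, and the red bail pad at the top (317,8).

```bash
cat > rackfit.py <<'E'
from h import *
def rectify(p,C,o,yw,xs,ys,z):
    xx,yy=np.meshgrid(xs,ys,indexing='ij'); c,s=np.cos(yw),np.sin(yw)
    P=np.stack([o[0]+c*xx-s*yy,o[1]+s*xx+c*yy,np.full_like(xx,z)],-1).reshape(-1,3)
    uv=proj(P,C).reshape(*xx.shape,2).astype(np.float32)
    return cv2.remap(p,uv[...,0],uv[...,1],cv2.INTER_LINEAR)
def fit(p,C,o,yw,x0=0,x1=45):
    o=np.array(o,float)
    for it in range(3):
        xs=np.arange(-60,70,.5); ys=np.arange(-125,125,.25)
        r=rectify(p,C,o,yw,xs,ys,30.); H=hsv(r); b=((H[...,0]>100)&(H[...,0]<128)&(H[...,1]>130)&(H[...,2]>50)).astype(float)
        rows=[];
        for i in np.where((xs>x0)&(xs<x1))[0]:
            for k,sy in enumerate((-87,-29,29,87)):
                w=np.where(abs(ys-sy)<9)[0]; g=w[b[i,w]<.5]
                if 2<len(g)*.25<13 and b[i,w[:4]].mean()>.7 and b[i,w[-4:]].mean()>.7: rows.append((xs[i],ys[g].mean()-sy,sy,len(g)*.25))
        a=np.array(rows)
        if len(a)<10: print('few',len(a)); break
        A=np.c_[np.ones(len(a)),a[:,0],a[:,2]]; s,*_=np.linalg.lstsq(A,a[:,1],rcond=None)
        col=b[:,abs(ys)<100]; prof=col.mean(1); 
        back=xs[np.where(prof>.4)[0].max()]+.25; front=xs[np.where(prof>.25)[0].min()]-.25
        print('dy',s.round(3),'n',len(a),'gapw',{k:(a[a[:,2]==k,3].mean().round(1),a[a[:,2]==k,1].mean().round(2)) for k in set(a[:,2])},'front',front,'back',back)
        c,sn=np.cos(yw),np.sin(yw); dy=s[0]; dx=(back-50)
        o=o+[c*dx-sn*dy,sn*dx+c*dy]; yw=yw+s[1]
    print('rack o',o.round(2),'yaw',round(yw,4)); return o,yw
E
python3 - <<'E'
from rackfit import *
w=np.load('w1.npz'); C=(w['K'],w['R'],w['t']); p=w['p']
o,y=fit(p,C,(548,-261),-.624)
X=cloud(w['d'],C)
def rk(P): 
    q=np.array(P)[:2]-o; c,s=np.cos(y),np.sin(y); return np.round([c*q[0]+s*q[1],-s*q[0]+c*q[1]],1)
print('plate corners',[ (onz(uv,8,C)[0].round(1),rk(onz(uv,8,C)[0])) for uv in((219,236),(411,238))])
# tape: points z 46..60 near
c,s=np.cos(y),np.sin(y); q=X[...,:2]-o; rx=c*q[...,0]+s*q[...,1]; ry=-s*q[...,0]+c*q[...,1]; z=X[...,2]
m=(z>49)&(z<60)&(rx>-45)&(rx<40)&(abs(ry+46)<45); 
print('tape',cv2.minEnclosingCircle(X[m][:,:2].astype(np.float32)),m.sum(),np.median(z[m]))
m=(z>40)&(z<60)&(rx>-105)&(rx<-45)&(abs(ry-55)<30)
print('weight knob',cv2.minEnclosingCircle(X[m][:,:2].astype(np.float32)),m.sum(),np.median(z[m]),rk(X[m].mean(0)))
m=(abs(z-4)<4); print('plane bench',np.median(z[(z>-6)&(z<3)]))
b=mask(p,0,6,150,80); b[:, :250]=0;b[:,400:]=0;b[100:]=0; print('pad',X[b>0].mean(0).round(1),rk(X[b>0].mean(0)))
for uv in((72,122),(199,260),(103,327)): print('tray',onz(uv,22,C)[0].round(1))
E
```

```text
dy [ 3.041 -0.022 -0.033] n 301 gapw {np.float64(-87.0): (np.float64(3.2), np.float64(5.4)), np.float64(-29.0): (np.float64(6.6), np.float64(3.13)), np.float64(29.0): (np.float64(5.8), np.float64(1.62)), np.float64(87.0): (np.float64(2.6), np.float64(-0.27))} front -13.75 back 65.75
dy [-0.376  0.002 -0.033] n 335 gapw {np.float64(-87.0): (np.float64(3.2), np.float64(2.55)), np.float64(-29.0): (np.float64(6.7), np.float64(0.55)), np.float64(29.0): (np.float64(5.7), np.float64(-1.24)), np.float64(87.0): (np.float64(2.7), np.float64(-3.18))} front -28.75 back 49.75
dy [-0.026  0.001 -0.033] n 336 gapw {np.float64(-87.0): (np.float64(3.3), np.float64(2.87)), np.float64(-29.0): (np.float64(6.8), np.float64(0.82)), np.float64(29.0): (np.float64(5.7), np.float64(-0.91)), np.float64(87.0): (np.float64(2.7), np.float64(-2.86))} front -28.75 back 50.25
rack o [ 562.32 -268.06] yaw -0.6429
plate corners [(array([ 537.8, -119.3,    8. ]), array([-108.8,  104.4])), (array([ 414.2, -286.9,    8. ]), array([-107.3, -103.9]))]
tape ((521.632568359375, -295.3398742675781), 29.91139793395996) 1919 53.28625595173628
weight knob ((523.0369262695312, -179.45985412597656), 9.987319946289062) 345 49.3340561900705 [-84.   47.2]
plane bench -0.5671453016932162
pad [ 618.4 -311.1  108.3] [70.7 -0.8]
tray [703.9 -86.1  22. ]
tray [530.7 -90.5  22. ]
tray [534.1  51.7  22. ]
```

```bash
cat >> h.py <<'E'
def chain(calls,st=None):
    """calls: list of calls; each a list of (g,yaw). Prints dp/twist per waypoint relative to pose at call start"""
    st=st or ctrl.state(); M=R.from_quat(st['eef_rot']).as_matrix(); cur=st['ee_pos']+M[:,2]*G; y0=yaw(st)
    for i,c in enumerate(calls):
        print('call',i)
        for g,yw in c:
            dp=M.T@(np.array(g,float)-cur)/40; dy=(yw-y0+np.pi)%(2*np.pi)-np.pi
            print('  ',dp.round(3).tolist(),round(-np.degrees(dy)/5,3),'j6',round(np.arctan2(g[1],g[0])+np.pi/2-yw,2))
        g,yw=c[-1]; dy=yw-y0; M=R.from_euler('z',dy).as_matrix()@M; cur=np.array(g,float); y0=yw
E
python3 - <<'E'
from h import *
W=(523,-179.5); T=(521.6,-295.3); y=-.643; TW=(572,-17)
z=lambda p,h:(*p,h)
chain([[(z(W,80),y),(z(W,29),y)],
 [(z(W,90),y),(z(TW,90),y),(z(TW,26.5),y)],
 [(z(TW,100),y)]])
E
```

```text
call 0
   [0.047, -1.317, 3.755] 0.202 j6 1.88
   [0.046, -1.317, 5.03] 0.202 j6 1.88
call 1
   [0.0, 0.0, -1.525] -0.0 j6 1.88
   [-1.455, -3.986, -1.525] -0.0 j6 2.18
   [-1.456, -3.986, 0.062] -0.0 j6 2.18
call 2
   [0.0, 0.0, -1.837] -0.0 j6 2.18
```

Call:
jog_arm(increments=[{"dp":[0.05,-1.32,1.5],"twist":0.2},{"dp":[0.05,-1.32,2.5],"twist":0.2},{"dp":[0.05,-1.32,3.5],"twist":0.2},{"dp":[0.05,-1.32,3.75],"twist":0.2},{"dp":[0.05,-1.32,3.75],"twist":0.2},{"dp":[0.05,-1.32,4.2],"twist":0.2},{"dp":[0.05,-1.32,4.6],"twist":0.2},{"dp":[0.05,-1.32,4.9],"twist":0.2},{"dp":[0.05,-1.32,5.03],"twist":0.2},{"dp":[0.05,-1.32,5.03],"twist":0.2},{"dp":[0.05,-1.32,5.03],"twist":0.2}], jaw=0)

```text
time_s: 2.92
ee_pos: [523.9, -179.0, 185.0]
eef_rot: [0.949, -0.315, 0.001, 0.0]
contact_force: [0.2, -0.3, -0.2]
gripper_width: 85.5
gripper_force: 0.0
```

Call:
jog_arm(increments=[{"dp":[0,0,0],"twist":0},{"dp":[0,0,0],"twist":0},{"dp":[0,0,0],"twist":0},{"dp":[0,0,0],"twist":0},{"dp":[0,0,0],"twist":0},{"dp":[0,0,0],"twist":0},{"dp":[0,0,0],"twist":0},{"dp":[0,0,-0.3],"twist":0},{"dp":[0,0,-0.3],"twist":0}], jaw=1, newtons=40)

```text
time_s: 3.67
ee_pos: [524.1, -178.7, 197.5]
eef_rot: [0.949, -0.315, 0.001, 0.0]
contact_force: [0.7, -0.1, -0.3]
gripper_width: 26.5
gripper_force: 39.7
```

Call:
jog_arm(increments=[{"dp":[0,0,-0.6],"twist":0},{"dp":[0,0,-1.2],"twist":0},{"dp":[-0.3,-0.8,-1.2],"twist":0},{"dp":[-0.6,-1.6,-1.2],"twist":0},{"dp":[-0.9,-2.4,-1.2],"twist":0},{"dp":[-1.2,-3.3,-1.2],"twist":0},{"dp":[-1.46,-3.99,-1.2],"twist":0},{"dp":[-1.46,-3.99,-1.2],"twist":0},{"dp":[-1.46,-3.99,-0.8],"twist":0},{"dp":[-1.46,-3.99,-0.3],"twist":0},{"dp":[-1.46,-3.99,0.1],"twist":0},{"dp":[-1.46,-3.99,0.3],"twist":0},{"dp":[-1.46,-3.99,0.36],"twist":0},{"dp":[-1.46,-3.99,0.36],"twist":0},{"dp":[-1.46,-3.99,0.36],"twist":0}])

```text
time_s: 4.92
ee_pos: [572.4, -16.0, 181.9]
eef_rot: [0.949, -0.315, 0.0, -0.0]
contact_force: [-0.1, 1.0, -0.9]
gripper_width: 26.9
gripper_force: 39.9
```

Call:
jog_arm(increments=[{"dp":[0,0,0],"twist":0},{"dp":[0,0,0],"twist":0},{"dp":[0,0,0],"twist":0},{"dp":[0,0,0],"twist":0},{"dp":[0,0,-0.5],"twist":0},{"dp":[0,0,-1.2],"twist":0},{"dp":[0,0,-1.9],"twist":0},{"dp":[0,0,-1.9],"twist":0},{"dp":[0,0,-1.9],"twist":0}], jaw=0.45)

```text
time_s: 5.67
ee_pos: [573.3, -15.8, 260.1]
eef_rot: [0.949, -0.315, 0.003, -0.0]
contact_force: [0.2, 0.1, -0.9]
gripper_width: 46.9
gripper_force: 0.0
```

Run:
```python
from h import *
T=(521.6,-295.3); y=.928; TT=(655,-17)
z=lambda p,h:(*p,h)
chain([[(z(T,100),y),(z(T,46),y)],
 [(z(T,110),y),(z(TT,110),y),(z(TT,21.5),y)],
 [(z(TT,110),y)]])
print(ctrl.state()['gripper_width'],ctrl.state()['ee_pos'])
```

```text
call 0
   [3.123, 6.382, 0.126] -17.98 j6 0.13
   [3.117, 6.386, 1.476] -17.98 j6 0.13
call 1
   [0.007, -0.004, -1.6] -0.0 j6 0.13
   [7.575, -1.505, -1.561] -0.0 j6 0.62
   [7.565, -1.5, 0.651] -0.0 j6 0.62
call 2
   [0.01, -0.005, -2.212] -0.0 j6 0.62
46.875697037762606 [573.32908848 -15.83600385 260.08078159]
```

Call:
jog_arm(increments=[{"dp":[3.12,6.38,-0.3],"twist":-18},{"dp":[3.12,6.38,-0.3],"twist":-18},{"dp":[3.12,6.38,-0.3],"twist":-18},{"dp":[3.12,6.38,-0.3],"twist":-18},{"dp":[3.12,6.38,-0.3],"twist":-18},{"dp":[3.12,6.38,-0.3],"twist":-18},{"dp":[3.12,6.38,-0.3],"twist":-18},{"dp":[3.12,6.38,-0.3],"twist":-18},{"dp":[3.12,6.38,-0.3],"twist":-18},{"dp":[3.12,6.38,-0.3],"twist":-18},{"dp":[3.12,6.38,-0.3],"twist":-18},{"dp":[3.12,6.38,-0.3],"twist":-18},{"dp":[3.12,6.38,-0.3],"twist":-18},{"dp":[3.12,6.38,0.1],"twist":-18},{"dp":[3.12,6.38,0.6],"twist":-18},{"dp":[3.12,6.38,1.1],"twist":-18},{"dp":[3.12,6.38,1.4],"twist":-18},{"dp":[3.12,6.38,1.47],"twist":-18},{"dp":[3.12,6.38,1.47],"twist":-18}], jaw=0)

```text
time_s: 7.25
ee_pos: [518.9, -294.3, 196.8]
eef_rot: [0.894, 0.448, -0.001, -0.002]
contact_force: [-0.2, 0.2, -0.0]
gripper_width: 85.4
gripper_force: 0.0
```

Call:
jog_arm(increments=[{"dp":[0,0,0],"twist":0},{"dp":[0,0,0],"twist":0},{"dp":[0,0,0],"twist":0},{"dp":[0,0,0],"twist":0},{"dp":[0,0,0],"twist":0},{"dp":[0,0,0],"twist":0},{"dp":[0,0,-0.4],"twist":0},{"dp":[0,0,-0.4],"twist":0}], jaw=1, newtons=40)

```text
time_s: 7.92
ee_pos: [520.5, -295.5, 217.3]
eef_rot: [0.894, 0.448, 0.001, 0.002]
contact_force: [0.8, -2.3, -0.8]
gripper_width: 59.6
gripper_force: 43.4
```

Call:
jog_arm(increments=[{"dp":[0,0,-1],"twist":0},{"dp":[1,-0.2,-1.2],"twist":0},{"dp":[7.57,-1.5,-1.2],"twist":0},{"dp":[7.57,-1.5,-1.2],"twist":0},{"dp":[7.57,-1.5,-1.2],"twist":0},{"dp":[7.57,-1.5,-1.2],"twist":0},{"dp":[7.57,-1.5,-1.2],"twist":0},{"dp":[7.57,-1.5,-1.2],"twist":0},{"dp":[7.57,-1.5,-1.2],"twist":0},{"dp":[7.57,-1.5,-1.2],"twist":0},{"dp":[7.57,-1.5,-1.2],"twist":0},{"dp":[7.57,-1.5,-1.2],"twist":0},{"dp":[7.57,-1.5,-0.7],"twist":0},{"dp":[7.57,-1.5,-0.1],"twist":0},{"dp":[7.57,-1.5,0.4],"twist":0},{"dp":[7.57,-1.5,0.8],"twist":0},{"dp":[7.57,-1.5,1],"twist":0},{"dp":[7.57,-1.5,1.05],"twist":0},{"dp":[7.57,-1.5,1.05],"twist":0}])

```text
time_s: 9.5
ee_pos: [652.5, -18.0, 173.6]
eef_rot: [0.894, 0.447, -0.0, 0.0]
contact_force: [-1.4, 0.3, 2.0]
gripper_width: 59.1
gripper_force: 45.4
```

Call:
jog_arm(increments=[{"dp":[0,0,0],"twist":0},{"dp":[0,0,0],"twist":0},{"dp":[0,0,0],"twist":0},{"dp":[0,0,-0.4],"twist":0},{"dp":[0,0,-1.2],"twist":0},{"dp":[0,0,-2.2],"twist":0},{"dp":[0,0,-3],"twist":0},{"dp":[0,0,-3],"twist":0},{"dp":[0,0,-3],"twist":0}], jaw=0.15)

```text
time_s: 10.25
ee_pos: [653.8, -16.6, 296.3]
eef_rot: [0.894, 0.448, 0.003, 0.002]
contact_force: [0.5, 1.0, -0.5]
gripper_width: 72.4
gripper_force: 0.0
```

Run:
```python
from h import *
p,d,C,st=shot('top','t2'); X=cloud(d,C)
for n,h in dict(red=(0,5),orange=(6,14),yellow=(20,32)).items():
    m=mask(p,*h); m[:225]=0; m[300:]=0; m[:,260:]=0
    P=X[m>0]; uv=np.argwhere(m>0)[:,::-1]; Q=onz(uv,28,C)[:,:2].astype(np.float32); r=cv2.minAreaRect(Q); print(n,len(P),np.round(r[0],1),np.round(r[1],1),round(r[2],1))
H=hsv(p); m=((abs(X[...,2]-28)<12)&(X[...,2]>16)).astype(np.uint8); m[:220]=0;m[305:]=0;m[:,:125]=0;m[:,265:]=0
k,l,s,c=cv2.connectedComponentsWithStats(m)
for i in range(1,k):
    if s[i,4]>80:
        vs,us=np.where(l==i); Q=onz(np.c_[us,vs],28,C)[:,:2].astype(np.float32); r=cv2.minAreaRect(Q); print(s[i],np.round(r[0],1),np.round(r[1],1),round(r[2],1))
for b in ctrl.boxes_of('scraper_a','top')[:4]: print(np.round(b['box']),b['conf'])
chain([[((480,250,270),0.3)]])
```

```text
red 286 [503.9 201.8] [64.  25.5] 29.1
orange 343 [473.3 289.1] [74.  30.1] 32.6
yellow 334 [485.1 395.1] [72.4 31.7] 23.3
[218 228  32  54 413] [538.8 222.5] [136.7  27.5] 29.4
[138 234  26  56 479] [517.5 412.5] [136.2  29.7] 23.3
[177 243  35  53 449] [503.9 310.3] [136.8  28. ] 32.2
[177. 243. 212. 300.] 0.88
[139. 236. 165. 288.] 0.69
[221. 233. 250. 280.] 0.62
call 0
   [2.762, -7.432, -3.323] 7.214 j6 1.75
```

```bash
python3 -c "
from h import *
chain([[((430,265,220),0.47)]])"
```

```text
call 0
   [2.315, -8.656, -2.071] 5.266 j6 1.65
```

Call:
jog_arm(increments=[{"dp":[2.3,-8.6,-2.1],"twist":5.27},{"dp":[2.3,-8.6,-2.1],"twist":5.27},{"dp":[2.3,-8.6,-2.1],"twist":5.27},{"dp":[2.3,-8.6,-2.1],"twist":5.27},{"dp":[2.3,-8.6,-2.1],"twist":5.27},{"dp":[2.3,-8.6,-2.1],"twist":5.27},{"dp":[2.3,-8.6,-2.1],"twist":5.27},{"dp":[2.3,-8.6,-2.1],"twist":5.27},{"dp":[2.3,-8.6,-2.1],"twist":5.27},{"dp":[2.3,-8.6,-2.1],"twist":5.27},{"dp":[2.3,-8.6,-2.1],"twist":5.27},{"dp":[2.3,-8.6,-2.1],"twist":5.27},{"dp":[2.3,-8.6,-2.1],"twist":5.27}], jaw=0)

```text
time_s: 11.43
ee_pos: [432.3, 262.3, 375.2]
eef_rot: [0.973, 0.232, -0.001, 0.0]
contact_force: [-0.0, -0.7, 0.6]
gripper_width: 85.3
gripper_force: 0.0
```

```bash
cat > scr.py <<'E'
from h import *
def scrapers(p,C,dump=False):
    out={}
    for n,h in dict(red=(0,6),orange=(7,16),yellow=(20,32),green=(45,80)).items():
        m=mask(p,*h,140,70); m=cv2.morphologyEx(m,cv2.MORPH_CLOSE,np.ones((5,5)))
        k,l,s,c=cv2.connectedComponentsWithStats(m)
        for i in range(1,k):
            if s[i,4]<300: continue
            vs,us=np.where(l==i); Q=onz(np.c_[us,vs],28,C)[:,:2].astype(np.float32)
            r=cv2.minAreaRect(Q); w=sorted(r[1])
            print(n,s[i].tolist(),c[i].round(),np.round(r[0],1),np.round(r[1],1),round(r[2],1))
E
python3 - <<'E'
from scr import *
p,d,C,st=shot('wrist','w2'); np.savez('w2.npz',p=p,d=d,K=C[0],R=C[1],t=C[2])
scrapers(p,C); print(st['ee_pos'],yaw(st))
E
```

```text
red [395, 149, 34, 51, 1524] [412. 173.] [510.4 206.4] [46.4 29.5] 28.1
orange [299, 137, 33, 53, 1417] [315. 163.] [478.2 291.2] [46.2 26.1] 32.3
yellow [198, 65, 37, 60, 2013] [216.  95.] [491.3 394.6] [46.3 30.8] 22.6
[432.34946192 262.26394396 375.22188242] 0.46855987248760766
```

View pics/w2.png

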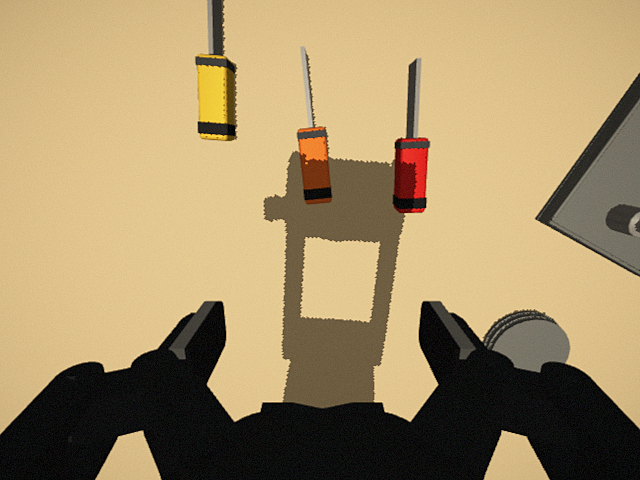

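The wrist view shows the yellow handle at (216,97), orange at (314,165) and red at (411,175), all standing on edge with blades pointing up the image.

```bash
cat >> scr.py <<'E'
def handle(X,c0,a):
    c0=np.array(c0,float)
    for it in range(3):
        c,s=np.cos(a),np.sin(a); q=X[...,:2]-c0; u=c*q[...,0]+s*q[...,1]; v=-s*q[...,0]+c*q[...,1]
        m=(X[...,2]>21)&(X[...,2]<36)&(abs(u)<110)&(abs(v)<22); U,V=u[m],v[m]
        b=np.arange(-110,110,2); cen=[];  
        for x in b:
            w=V[(U>=x)&(U<x+2)]
            if len(w)>4 and np.ptp(w)>17: cen.append((x+1,(w.min()+w.max())/2,np.ptp(w)))
        cen=np.array(cen); x0,x1=cen[:,0].min()-1,cen[:,0].max()+1
        k=np.polyfit(cen[3:-3,0],cen[3:-3,1],1); mid=(x0+x1)/2; vm=np.polyval(k,mid)
        c0=c0+[c*mid-s*vm,s*mid+c*vm]; a+=np.arctan(k[0])
    print('handle centre',c0.round(1),'yaw',round(a,4),'len',x1-x0,'width',np.median(cen[:,2]).round(1),'top',np.median(X[...,2][m]).round(1)); return c0,a
E
python3 - <<'E'
from scr import *
w=np.load('w2.npz'); X=cloud(w['d'],(w['K'],w['R'],w['t']))
for n,c,a in (('red',(510,206),.51),('orange',(478,291),.56),('yellow',(491,394.6),.4)): print(n); handle(X,c,a)
E
```

```text
red
handle centre [509.6 204.7] yaw 0.5047 len 72.0 width 25.4 top 27.5
orange
handle centre [476.4 291.6] yaw 0.5663 len 72.0 width 25.3 top 27.5
yellow
handle centre [487.4 397.9] yaw 0.3919 len 72.0 width 25.4 top 27.3
```

```bash
cat >> h.py <<'E'
RO=np.array([562.3,-268.1]); RY=-.643
def rw(x,y,z,o=None,yw=None):
    o=RO if o is None else o; yw=RY if yw is None else yw
    c,s=np.cos(yw),np.sin(yw); return (o[0]+c*x-s*y,o[1]+s*x+c*y,z)
def rk(P,o=None,yw=None):
    o=RO if o is None else o; yw=RY if yw is None else yw
    q=np.asarray(P)[...,:2]-o; c,s=np.cos(yw),np.sin(yw); return np.stack([c*q[...,0]+s*q[...,1],-s*q[...,0]+c*q[...,1]],-1)
def pick(hc,a,slot,st=None):
    gx,gy=hc[0]+8*np.cos(a),hc[1]+8*np.sin(a)
    chain([[((gx,gy,90),a),((gx,gy,21),a)],
           [((gx,gy,110),a),(rw(-69,slot,110),RY),(rw(-69,slot,66),RY)]],st)
E
python3 - <<'E'
from h import *
pick((509.6,204.7),.5047,-29)
E
```

```text
call 0
   [1.288, 2.143, 3.258] -0.419 j6 1.45
   [1.292, 2.143, 4.983] -0.419 j6 1.45
call 1
   [-0.005, 0.0, -2.225] -0.0 j6 1.45
   [-6.137, 9.708, -2.21] 13.152 j6 1.74
   [-6.134, 9.708, -1.11] 13.152 j6 1.74
```

Call:
jog_arm(increments=[{"dp":[1.29,2.14,1],"twist":-0.42},{"dp":[1.29,2.14,2],"twist":-0.42},{"dp":[1.29,2.14,3],"twist":-0.42},{"dp":[1.29,2.14,3.25],"twist":-0.42},{"dp":[1.29,2.14,3.25],"twist":-0.42},{"dp":[1.29,2.14,3.9],"twist":-0.42},{"dp":[1.29,2.14,4.5],"twist":-0.42},{"dp":[1.29,2.14,4.9],"twist":-0.42},{"dp":[1.29,2.14,4.98],"twist":-0.42},{"dp":[1.29,2.14,4.98],"twist":-0.42},{"dp":[1.29,2.14,4.98],"twist":-0.42}])

```text
time_s: 12.4
ee_pos: [517.4, 210.1, 178.7]
eef_rot: [0.968, 0.25, 0.001, 0.0]
contact_force: [0.3, -0.0, 0.2]
gripper_width: 85.3
gripper_force: 0.0
```

Call:
jog_arm(increments=[{"dp":[0,0,0],"twist":0},{"dp":[0,0,0],"twist":0},{"dp":[0,0,0],"twist":0},{"dp":[0,0,0],"twist":0},{"dp":[0,0,0],"twist":0},{"dp":[0,0,0],"twist":0},{"dp":[0,0,0],"twist":0},{"dp":[0,0,-0.3],"twist":0},{"dp":[0,0,-0.3],"twist":0},{"dp":[0,0,-0.3],"twist":0}], jaw=1, newtons=50)

```text
time_s: 13.23
ee_pos: [517.0, 210.3, 190.3]
eef_rot: [0.968, 0.251, 0.001, 0.0]
contact_force: [0.1, -0.3, -0.9]
gripper_width: 24.9
gripper_force: 50.5
```

Call:
jog_arm(increments=[{"dp":[0,0,-1],"twist":0},{"dp":[0,0,-1.9],"twist":0},{"dp":[-6.14,9.71,-1.9],"twist":13.15},{"dp":[-6.14,9.71,-1.9],"twist":13.15},{"dp":[-6.14,9.71,-1.9],"twist":13.15},{"dp":[-6.14,9.71,-1.9],"twist":13.15},{"dp":[-6.14,9.71,-1.9],"twist":13.15},{"dp":[-6.14,9.71,-1.9],"twist":13.15},{"dp":[-6.14,9.71,-1.9],"twist":13.15},{"dp":[-6.14,9.71,-1.9],"twist":13.15},{"dp":[-6.14,9.71,-1.9],"twist":13.15},{"dp":[-6.14,9.71,-1.9],"twist":13.15},{"dp":[-6.14,9.71,-1.9],"twist":13.15},{"dp":[-6.14,9.71,-1.9],"twist":13.15},{"dp":[-6.14,9.71,-1.9],"twist":13.15},{"dp":[-6.14,9.71,-1.9],"twist":13.15},{"dp":[-6.14,9.71,-0.85],"twist":13.15},{"dp":[-6.14,9.71,-0.85],"twist":13.15},{"dp":[-6.14,9.71,-0.85],"twist":13.15},{"dp":[-6.14,9.71,-0.85],"twist":13.15}])

```text
time_s: 14.9
ee_pos: [490.6, -247.3, 223.9]
eef_rot: [0.949, -0.314, -0.0, -0.0]
contact_force: [-0.1, -0.5, -0.4]
gripper_width: 24.7
gripper_force: 50.4
```

Run:
```python
from rackfit import *
p,d,C,st=shot('wrist','w3'); np.savez('w3.npz',p=p,d=d,K=C[0],R=C[1],t=C[2])
M=R.from_quat(st['eef_rot']).as_matrix(); print('grasp rack',rk(st['ee_pos']+M[:,2]*G).round(1),st['ee_pos'],yaw(st))
fit(p,C,RO,RY,25,48)
cv2.imwrite('pics/w3r.png',cv2.resize(rectify(p,C,RO,RY,np.arange(60,-45,-.25),np.arange(110,-110,-.25),30.)[:,:,::-1],None,fx=.9,fy=.9))
```

```text
grasp rack [-70.  -26.3] [ 490.64198168 -247.28241864  223.89193975] -0.6392082316961321
dy [-0.321 -0.013 -0.043] n 60 gapw {np.float64(-87.0): (np.float64(4.8), np.float64(2.89)), np.float64(-29.0): (np.float64(7.3), np.float64(0.43)), np.float64(29.0): (np.float64(4.9), np.float64(-2.44)), np.float64(87.0): (np.float64(2.5), np.float64(-4.12))} front -28.75 back 49.75
dy [-0.208  0.009 -0.04 ] n 59 gapw {np.float64(-87.0): (np.float64(3.8), np.float64(4.25)), np.float64(-29.0): (np.float64(7.4), np.float64(1.26)), np.float64(29.0): (np.float64(4.7), np.float64(-1.5)), np.float64(87.0): (np.float64(4.1), np.float64(-2.33))} front -29.25 back 50.25
dy [ 0.131 -0.006 -0.043] n 60 gapw {np.float64(-87.0): (np.float64(4.6), np.float64(3.75)), np.float64(-29.0): (np.float64(7.3), np.float64(1.14)), np.float64(29.0): (np.float64(4.7), np.float64(-1.73)), np.float64(87.0): (np.float64(3.4), np.float64(-2.94))} front -28.75 back 49.75
rack o [ 561.86 -268.27] yaw -0.6534
```

View pics/w3.png

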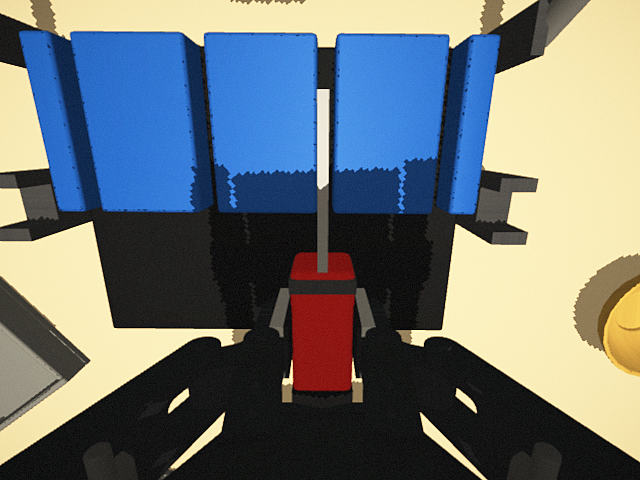

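The picture shows the gripped red scraper with its blade at column 322, pointing at the slot at columns 317–337. It is about 2 mm too far left. Next I measure the slot and blade in tool coordinates.

```bash
cat > align.py <<'E'
from h import *
def align(p,C,st,ztop=74.,bladerows=None,du=0):
    M=R.from_quat(st['eef_rot']).as_matrix(); H=hsv(p)
    blue=(H[...,0]>100)&(H[...,0]<128)&(H[...,1]>130)&(H[...,2]>40)
    tool=lambda u,v,z:((onz((u,v),z,C)[0]-st['ee_pos'])@M)
    L=[]
    for v in range(30,240,4):
        r=blue[v]; l=300
        cand=[]
        ub=np.where(r[230:420])[0]+230
        if len(ub)<80: continue
        gaps=np.where(np.diff(ub)>7)[0]
        for g in gaps:
            a,b=ub[g]+.5,ub[g+1]-.5
            A,B=tool(a,v,30.),tool(b,v,30.); L.append((v,a,b,A[0],A[1],B[1]))
    L=np.array(L)
    if len(L):
        m=abs((L[:,4]+L[:,5])/2)<14; L=L[m]; c=(L[:,4]+L[:,5])/2
        for j,n in((4,'left'),(5,'right')): print(n,np.polyfit(L[:,3],L[:,j],1).round(4))
        print('width',(L[:,5]-L[:,4]).round(1).tolist()); k=np.polyfit(L[:,3],c,1); print('slot centre in tool: slope',k[0].round(4),'y at x=60',np.polyval(k,60).round(2),'y at x=100',np.polyval(k,100).round(2))
    g=(H[...,1]<50)&(H[...,2]>60); B=[]
    for v in bladerows or range(100,265,5):
        us=np.where(g[v,306:340])[0]
        if 3<len(us)<20: B.append((*tool(306+us.mean(),v,ztop)[:2],len(us)))
    B=np.array(B); 
    if len(B): print('blade mid tool y vs x',np.polyfit(B[:,0],B[:,1],1).round(4),'n',len(B),'mean y',B[:,1].mean().round(2),'x',B[:,0].min().round(),B[:,0].max().round())
E
python3 - <<'E'
from align import *
w=np.load('w3.npz'); align(w['p'],(w['K'],w['R'],w['t']),ctrl.state())
E
```

```text
left [ 0.0057 -2.0742]
right [0.0117 4.9754]
width [10.3, 8.6, 8.2, 8.3, 7.0, 7.0, 7.0, 7.0, 7.1, 7.1, 7.1, 7.1, 7.2, 7.2, 7.6, 8.1, 8.2, 8.2, 7.3, 7.3, 7.3, 7.8, 7.4, 7.4, 7.4, 7.5, 7.5, 7.5, 7.5, 7.6, 7.1, 7.6, 7.6, 7.7, 7.2, 7.2, 7.3, 7.3, 7.3, 7.3, 7.4, 7.4, 7.4, 7.4, 8.0]
slot centre in tool: slope 0.0087 y at x=60 1.97 y at x=100 2.32
blade mid tool y vs x [0.0041 0.816 ] n 33 mean y 1.06 x 31.0 87.0
```

Call:
jog_arm(increments=[{"dp":[0,0.016,0],"twist":0.05},{"dp":[0,0.016,0.2],"twist":0.05},{"dp":[0,0.016,0.3],"twist":0.05},{"dp":[0,0.016,0.4],"twist":0.05},{"dp":[0,0.016,0.5],"twist":0.05},{"dp":[0,0.016,0.55],"twist":0.05},{"dp":[0,0.016,0.55],"twist":0.05}])

```text
time_s: 15.53
ee_pos: [489.6, -248.9, 200.6]
eef_rot: [0.948, -0.317, -0.001, -0.0]
contact_force: [-0.5, -0.8, -0.0]
gripper_width: 25.0
gripper_force: 50.4
```

Call:
jog_arm(increments=[{"dp":[0,0,0.1],"twist":0},{"dp":[0,0,0.2],"twist":0},{"dp":[0,0,0.3],"twist":0},{"dp":[0,0,0.37],"twist":0},{"dp":[0,0,0.37],"twist":0},{"dp":[0,0,0.37],"twist":0}])

```text
time_s: 16.03
ee_pos: [490.0, -249.0, 186.5]
eef_rot: [0.948, -0.317, -0.0, -0.0]
contact_force: [0.2, 0.6, -1.0]
gripper_width: 25.3
gripper_force: 50.5
```

Call:
jog_arm(increments=[{"dp":[0.08,0,0],"twist":0},{"dp":[0.16,0,0],"twist":0},{"dp":[0.22,0,0],"twist":0},{"dp":[0.27,0,0],"twist":0},{"dp":[0.27,0,0],"twist":0},{"dp":[0.27,0,0],"twist":0}])

```text
time_s: 16.53
ee_pos: [498.7, -255.6, 186.6]
eef_rot: [0.948, -0.317, -0.0, -0.0]
contact_force: [-0.0, 0.1, -0.5]
gripper_width: 25.1
gripper_force: 50.5
```

Call:
jog_arm(increments=[{"dp":[0.04,0,0],"twist":0},{"dp":[0.06,0,0],"twist":0},{"dp":[0.06,0,0],"twist":0},{"dp":[0.06,0,0],"twist":0}])

```text
time_s: 16.87
ee_pos: [500.5, -257.0, 186.7]
eef_rot: [0.948, -0.317, -0.0, -0.0]
contact_force: [0.1, 0.4, 0.2]
gripper_width: 25.2
gripper_force: 50.5
```

Run:
```python
from h import *
p,d,C,st=shot('wrist','w4'); print(rk(st['ee_pos']).round(1),yaw(st))
```

```text
[-56.1 -28.2] -0.645443503762299
```

View pics/w4.png

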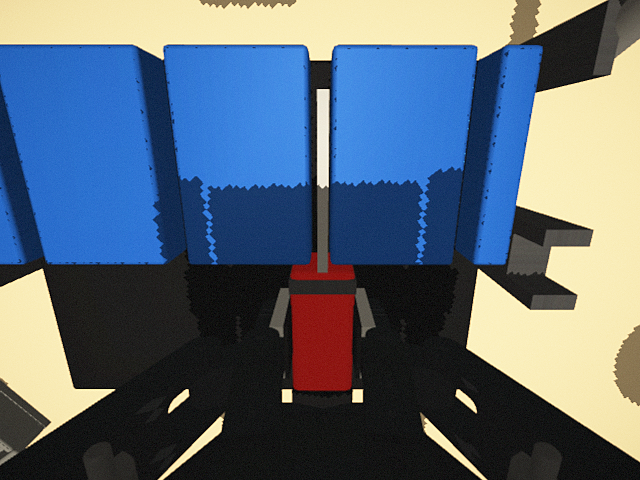

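The blade is inside the slot, with its tip at (322,88). The handle's front face still shows at rows 252–275 against the block's front edge at row 265, so I'll check the depth there.

Run:
```python
from h import *
p,d,C,st=shot('wrist'); X=cloud(d,C); print(st['ee_pos'])
for u in(303,312,322,340):
  for v in (230,246,254,258,262,268,274,285,330): print((u,v),p[v,u],rk(X[v,u]).round(1),X[v,u,2].round(1))
print('blade tip');
for v in (84,88,92,100,130): print(v,p[v,322],rk(X[v,322]).round(1),X[v,322,2].round(1))
print('block',rk(X[255,250]),X[255,250],rk(X[262,250]),X[262,250,2],rk(X[270,250]),X[270,250,2])
```

```text
[ 500.48561208 -256.98008649  186.68748389]
(303, 230) [ 27  62 107] [-14.3 -21.9] 29.4
(303, 246) [ 15  50 100] [-20.8 -21.8] 29.4
(303, 254) [20 52 97] [-24.3 -21.8] 29.3
(303, 258) [ 24  58 106] [-25.5 -21.8] 30.5
(303, 262) [ 19  46 100] [-27.5 -21.7] 29.6
(303, 268) [123  23  17] [-29.2 -21.8] 32.0
(303, 274) [147  27  24] [-30.3 -22. ] 35.7
(303, 285) [40 38 29] [-34.7 -22. ] 36.3
(303, 330) [140  17   8] [-55.2 -21.5] 35.4
(312, 230) [ 6 17 24] [-19.7 -24.8] 8.1
(312, 246) [14 24 41] [-27.7 -24.7] 7.2
(312, 254) [132  21  13] [-29.3 -24.9] 14.4
(312, 258) [126  18  11] [-29.4 -25. ] 19.3
(312, 262) [123  17  16] [-29.5 -25.2] 24.3
(312, 268) [120  21  17] [-29.5 -25.4] 31.3
(312, 274) [141  21  18] [-30.4 -25.5] 35.5
(312, 285) [32 33 34] [-35.  -25.4] 35.6
(312, 330) [148  26  23] [-54.3 -25.3] 36.8
(322, 230) [91 85 79] [-12.4 -29.4] 36.7
(322, 246) [94 91 80] [-18.9 -29.4] 35.9
(322, 254) [95 91 79] [-22.2 -29.4] 35.5
(322, 258) [99 93 83] [-23.8 -29.4] 35.4
(322, 262) [97 95 84] [-25.1 -29.4] 36.3
(322, 268) [97 92 82] [-27.8 -29.4] 35.7
(322, 274) [147  22  18] [-30.4 -29.4] 35.6
(322, 285) [40 38 34] [-34.7 -29.4] 36.3
(322, 330) [141  22  17] [-54.6 -29.3] 36.3
(340, 230) [ 20  55 104] [-14.2 -36.5] 29.9
(340, 246) [ 23  57 103] [-20.8 -36.6] 29.6
(340, 254) [ 29  60 105] [-24.4 -36.7] 28.8
(340, 258) [ 25  56 102] [-25.7 -36.6] 30.0
(340, 262) [ 18  52 102] [-27.6 -36.7] 29.6
(340, 268) [121  13  10] [-29.  -36.5] 32.6
(340, 274) [141  21  17] [-30.5 -36.4] 35.2
(340, 285) [41 40 37] [-34.6 -36.4] 36.6
(340, 330) [143  23  20] [-54.5 -36.7] 36.5
blade tip
84 [37 38 38] [ 41.5 -29.5] 7.3
88 [0 0 2] [ 40.  -29.5] 7.4
92 [234 229 210] [ 34.5 -29.5] 36.0
100 [237 233 218] [ 32.2 -29.5] 34.9
130 [238 232 218] [ 22.6 -29.5] 36.4
block [-24.56425802  -0.48188686] [ 542.35227154 -253.75694886   29.50063178] [-27.79791487  -0.13095903] 28.814815959215423 [-39.48668437   5.00378244] 7.753644536233793
```

Call:
jog_arm(increments=[{"dp":[0,0,0],"twist":0},{"dp":[0,0,0],"twist":0},{"dp":[0,0,0],"twist":0},{"dp":[0,0,0],"twist":0},{"dp":[0,0,-0.5],"twist":0},{"dp":[0,0,-1.3],"twist":0},{"dp":[0,0,-2.2],"twist":0},{"dp":[0,0,-3],"twist":0},{"dp":[0,0,-3],"twist":0},{"dp":[0,0,-3],"twist":0}], jaw=0.5)

```text
time_s: 17.8
ee_pos: [501.4, -257.6, 309.7]
eef_rot: [0.948, -0.317, 0.003, 0.001]
contact_force: [0.2, -0.1, -0.3]
gripper_width: 42.7
gripper_force: 0.0
```

```bash
cat >> scr.py <<'E'
def top_scr(p,d,C):
    X=cloud(d,C); m=((abs(X[...,2]-28)<12)&(X[...,2]>16)).astype(np.uint8); m[:220]=0;m[320:]=0;m[:,:110]=0;m[:,270:]=0
    k,l,s,c=cv2.connectedComponentsWithStats(m)
    for i in range(1,k):
        if s[i,4]>150:
            vs,us=np.where(l==i); r=cv2.minAreaRect(onz(np.c_[us,vs],28,C)[:,:2].astype(np.float32)); print('top',s[i].tolist(),np.round(r[0],1),np.round(r[1],1),round(r[2],1))
E
python3 - <<'E'
from scr import *
p,d,C,st=shot('top'); top_scr(p,d,C)
p,d,C,st=shot('wrist'); X=cloud(d,C); m=mask(p,0,6,140,70); P=X[m>0]; P=P[(P[:,2]>30)&(P[:,2]<40)]; r=rk(P); print('red rack x',r[:,0].min(),r[:,0].max(),'y',r[:,1].mean(),'z',np.median(P[:,2]))
chain([[((435,240,210),.5)]])
E
```

```text
top [138, 234, 26, 56, 484] [517.9 412.3] [135.8  30.4] 23.3
top [177, 243, 35, 53, 450] [504.  310.4] [136.6  28. ] 32.2
red rack x -98.27216249464453 -26.55092020978217 y -29.53609008198 z 35.340411980465944
call 0
   [-8.77, -8.941, -1.466] -13.126 j6 1.57
```

```bash
sed -i 's/^RO=.*/RO=np.array([562.3,-268.1]); RY=-.643; IY=-.646/; s/rw(-69,slot,110),RY),(rw(-69,slot,66),RY)/rw(-68,slot+.8,110),IY),(rw(-68,slot+.8,66),IY)/' h.py
python3 -c "
from h import *
pick((476.4,291.6),.5663,29)
pick((487.4,397.9),.3919,87)"
```

```text
call 0
   [-8.647, -10.781, 1.534] -13.886 j6 1.55
   [-8.645, -10.781, 3.259] -13.886 j6 1.55
call 1
   [-0.002, 0.0, -2.225] -0.0 j6 1.55
   [-5.801, 11.107, -2.219] 13.892 j6 1.85
   [-5.8, 11.107, -1.119] 13.892 j6 1.85
call 0
   [-9.994, -13.054, 1.535] -11.887 j6 1.86
   [-9.993, -13.055, 3.26] -11.887 j6 1.86
call 1
   [-0.002, 0.0, -2.225] -0.0 j6 1.86
   [-3.812, 13.521, -2.221] 11.893 j6 1.94
   [-3.811, 13.52, -1.121] 11.893 j6 1.94
```

Call:
jog_arm(increments=[{"dp":[-8.65,-10.78,0],"twist":-13.89},{"dp":[-8.65,-10.78,0],"twist":-13.89},{"dp":[-8.65,-10.78,0],"twist":-13.89},{"dp":[-8.65,-10.78,0],"twist":-13.89},{"dp":[-8.65,-10.78,0],"twist":-13.89},{"dp":[-8.65,-10.78,0],"twist":-13.89},{"dp":[-8.65,-10.78,0],"twist":-13.89},{"dp":[-8.65,-10.78,0],"twist":-13.89},{"dp":[-8.65,-10.78,0],"twist":-13.89},{"dp":[-8.65,-10.78,0],"twist":-13.89},{"dp":[-8.65,-10.78,0],"twist":-13.89},{"dp":[-8.65,-10.78,0],"twist":-13.89},{"dp":[-8.65,-10.78,0],"twist":-13.89},{"dp":[-8.65,-10.78,0.5],"twist":-13.89},{"dp":[-8.65,-10.78,1],"twist":-13.89},{"dp":[-8.65,-10.78,1.5],"twist":-13.89},{"dp":[-8.65,-10.78,1.5],"twist":-13.89},{"dp":[-8.65,-10.78,1.5],"twist":-13.89}], jaw=0)

```text
time_s: 19.4
ee_pos: [482.1, 295.1, 243.8]
eef_rot: [0.96, 0.28, -0.003, 0.0]
contact_force: [0.2, -0.0, 0.6]
gripper_width: 85.1
gripper_force: 0.0
```

```bash
python3 -c "
from h import *
pick((476.4,291.6),.5663,29)"
```

```text
call 0
   [0.058, 0.001, -0.03] 0.006 j6 1.55
   [0.069, 0.003, 1.695] 0.006 j6 1.55
call 1
   [-0.014, -0.002, -2.225] -0.0 j6 1.55
   [-5.813, 11.105, -2.199] 13.892 j6 1.85
   [-5.806, 11.106, -1.099] 13.892 j6 1.85
```

Call:
jog_arm(increments=[{"dp":[0.05,0,0.5],"twist":0},{"dp":[0.05,0,1],"twist":0},{"dp":[0.05,0,1.5],"twist":0},{"dp":[0.05,0,1.7],"twist":0},{"dp":[0.05,0,1.7],"twist":0},{"dp":[0.05,0,1.7],"twist":0}])

```text
time_s: 19.9
ee_pos: [485.6, 296.6, 179.4]
eef_rot: [0.96, 0.279, 0.0, -0.0]
contact_force: [0.1, 0.1, -0.6]
gripper_width: 84.9
gripper_force: 0.0
```

Call:
jog_arm(increments=[{"dp":[0,0,0],"twist":0},{"dp":[0,0,0],"twist":0},{"dp":[0,0,0],"twist":0},{"dp":[0,0,0],"twist":0},{"dp":[0,0,0],"twist":0},{"dp":[0,0,0],"twist":0},{"dp":[0,0,0],"twist":0},{"dp":[0,0,0],"twist":0}], jaw=1, newtons=50)

```text
time_s: 20.57
ee_pos: [485.6, 296.9, 179.5]
eef_rot: [0.96, 0.28, 0.001, -0.0]
contact_force: [-0.9, -0.3, 6.5]
gripper_width: 25.2
gripper_force: 51.3
```

```bash
python3 -c "
from h import *
st=ctrl.state();x,y,z=st['ee_pos']
chain([[((x,y,z-155+89),yaw(st)),(rw(-68,29.8,z-155+89),IY),(rw(-68,29.8,z-155+46),IY)]])"
```

```text
call 0
   [-0.002, -0.0, -2.225] -0.0 j6 1.55
   [-5.873, 11.092, -2.231] 13.897 j6 1.85
   [-5.874, 11.092, -1.156] 13.897 j6 1.85
```

Call:
jog_arm(increments=[{"dp":[0,0,-0.8],"twist":0},{"dp":[0,0,-1.6],"twist":0},{"dp":[0,0,-2.22],"twist":0},{"dp":[-5.87,11.09,-2.22],"twist":13.9},{"dp":[-5.87,11.09,-2.22],"twist":13.9},{"dp":[-5.87,11.09,-2.22],"twist":13.9},{"dp":[-5.87,11.09,-2.22],"twist":13.9},{"dp":[-5.87,11.09,-2.22],"twist":13.9},{"dp":[-5.87,11.09,-2.22],"twist":13.9},{"dp":[-5.87,11.09,-2.22],"twist":13.9},{"dp":[-5.87,11.09,-2.22],"twist":13.9},{"dp":[-5.87,11.09,-2.22],"twist":13.9},{"dp":[-5.87,11.09,-2.22],"twist":13.9},{"dp":[-5.87,11.09,-2.22],"twist":13.9},{"dp":[-5.87,11.09,-2.22],"twist":13.9},{"dp":[-5.87,11.09,-2.22],"twist":13.9},{"dp":[-5.87,11.09,-2.22],"twist":13.9},{"dp":[-5.87,11.09,-1.6],"twist":13.9},{"dp":[-5.87,11.09,-1.16],"twist":13.9},{"dp":[-5.87,11.09,-1.16],"twist":13.9}])

```text
time_s: 22.23
ee_pos: [523.1, -201.2, 220.7]
eef_rot: [0.948, -0.317, -0.004, -0.001]
contact_force: [-1.4, 0.3, -1.2]
gripper_width: 25.0
gripper_force: 50.5
```

Call:
jog_arm(increments=[{"dp":[0,0,0],"twist":0},{"dp":[0,0,0],"twist":0}])

```text
time_s: 22.4
ee_pos: [525.5, -202.8, 225.7]
eef_rot: [0.948, -0.317, 0.0, -0.0]
contact_force: [0.5, 0.3, -0.9]
gripper_width: 25.2
gripper_force: 50.5
```

Run:
```python
from align import *
p,d,C,st=shot('wrist','w5'); print(rk(st['ee_pos']),yaw(st),st['ee_pos']); align(p,C,st)
X=cloud(d,C)
for v in range(240,300,6): print(v,p[v,322],rk(X[v,322]).round(1),X[v,322,2].round(1))
```

```text
[-68.60076176  30.2543286 ] -0.6450919631679572 [ 525.53923793 -202.754493    225.71850966]
left [-0.0038 -2.4814]
right [0.0049 4.1441]
width [10.9, 8.8, 7.9, 7.9, 7.1, 7.1, 7.1, 7.1, 7.2, 7.2, 7.2, 7.2, 7.3, 7.3, 6.9, 7.3, 7.4, 7.4, 7.4, 7.4, 7.5, 7.0, 7.0, 7.5, 7.5, 7.1, 7.1, 7.1, 7.2, 6.7, 6.7, 6.8, 6.8, 6.8, 6.8, 6.9, 6.9, 6.9, 6.9, 7.0, 7.0, 7.0, 7.0, 7.6, 10.1]
slot centre in tool: slope 0.0006 y at x=60 0.87 y at x=100 0.89
blade mid tool y vs x [-0.0046  1.2856] n 33 mean y 1.01 x 31.0 88.0
240 [92 87 76] [-28.9  29.1] 74.9
246 [93 89 80] [-31.7  29.1] 73.5
252 [100  92  81] [-33.9  29.1] 74.3
258 [96 93 85] [-36.7  29.1] 73.1
264 [94 91 79] [-39.2  29.1] 73.0
270 [96 92 80] [-41.4  29.1] 73.8
276 [154  73  31] [-44.5  29.1] 72.5
282 [121  61  23] [-46.5  29.1] 73.7
288 [38 39 37] [-49.1  29.1] 73.8
294 [37 36 33] [-51.6  29.1] 74.0
```

Call:
jog_arm(increments=[{"dp":[0,0,0.2],"twist":0},{"dp":[0,0,0.35],"twist":0},{"dp":[0,0,0.5],"twist":0},{"dp":[0,0,0.6],"twist":0},{"dp":[0,0,0.7],"twist":0},{"dp":[0,0,0.8],"twist":0},{"dp":[0,0,0.9],"twist":0},{"dp":[0,0,0.94],"twist":0},{"dp":[0,0,0.94],"twist":0},{"dp":[0,0,0.94],"twist":0}])

```text
time_s: 23.28
ee_pos: [525.3, -203.7, 187.5]
eef_rot: [0.948, -0.318, 0.0, 0.0]
contact_force: [-0.2, -0.4, -1.0]
gripper_width: 25.2
gripper_force: 50.6
```

Call:
jog_arm(increments=[{"dp":[0.08,0,0],"twist":0},{"dp":[0.16,0,0],"twist":0},{"dp":[0.22,0,0],"twist":0},{"dp":[0.26,0,0],"twist":0},{"dp":[0.29,0,0],"twist":0},{"dp":[0.29,0,0],"twist":0},{"dp":[0.29,0,0],"twist":0}])

```text
time_s: 23.87
ee_pos: [534.6, -210.7, 187.5]
eef_rot: [0.948, -0.318, 0.0, 0.0]
contact_force: [0.5, 0.2, -0.3]
gripper_width: 25.1
gripper_force: 50.7
```

Run:
```python
from h import *
p,d,C,st=shot('wrist'); X=cloud(d,C); print(rk(st['ee_pos']),st['ee_pos'])
for u in (312,322):
  for v in list(range(256,292,4)): print(u,v,p[v,u],rk(X[v,u]).round(1),X[v,u,2].round(1))
```

```text
[-56.54082298  29.31738411] [ 534.62902273 -210.73545789  187.51794685]
312 256 [141  60  21] [-31.2  32.6] 13.2
312 260 [134  62  27] [-31.6  32.5] 17.5
312 264 [132  57  16] [-31.7  32.4] 22.6
312 268 [130  58  16] [-31.4  32.2] 27.9
312 272 [136  62  21] [-31.7  32.1] 31.8
312 276 [150  64  15] [-32.8  32.1] 33.4
312 280 [158  68  27] [-33.7  32. ] 35.2
312 284 [37 41 42] [-34.7  32. ] 36.8
312 288 [45 43 42] [-36.9  32.1] 35.9
322 256 [94 90 80] [-23.6  28.1] 35.5
322 260 [100  95  84] [-25.2  28.1] 35.7
322 264 [97 95 83] [-26.6  28.1] 36.2
322 268 [94 89 82] [-28.8  28.1] 34.9
322 272 [96 93 83] [-30.1  28.1] 35.7
322 276 [148  71  26] [-32.4  28.1] 34.2
322 280 [157  71  17] [-33.3  28.1] 36.1
322 284 [40 41 39] [-34.7  28.1] 36.9
322 288 [41 39 37] [-36.7  28.1] 36.2
```

Call:
jog_arm(increments=[{"dp":[0.025,0,0],"twist":0},{"dp":[0.05,0,0],"twist":0},{"dp":[0.05,0,0],"twist":0},{"dp":[0.05,0,0],"twist":0}])

```text
time_s: 24.25
ee_pos: [536.2, -211.9, 187.5]
eef_rot: [0.948, -0.318, 0.0, 0.0]
contact_force: [0.8, 0.1, -1.8]
gripper_width: 25.0
gripper_force: 50.7
```

Call:
jog_arm(increments=[{"dp":[0,0,0],"twist":0},{"dp":[0,0,0],"twist":0},{"dp":[0,0,0],"twist":0},{"dp":[0,0,0],"twist":0},{"dp":[0,0,-0.5],"twist":0},{"dp":[0,0,-1.3],"twist":0},{"dp":[0,0,-2.2],"twist":0},{"dp":[0,0,-3],"twist":0},{"dp":[0,0,-3],"twist":0},{"dp":[0,0,-3],"twist":0},{"dp":[0,0,-3],"twist":0}], jaw=0.5)

```text
time_s: 25.17
ee_pos: [535.9, -211.7, 307.2]
eef_rot: [0.948, -0.318, -0.0, -0.0]
contact_force: [-0.2, 0.6, -0.3]
gripper_width: 42.9
gripper_force: 0.0
```

Run:
```python
from scr import *
p,d,C,st=shot('top'); top_scr(p,d,C)
p,d,C,st=shot('wrist'); X=cloud(d,C)
for n,h in(('red',(0,6)),('orange',(7,16))):
    P=X[mask(p,*h,140,70)>0]; P=P[(P[:,2]>32)&(P[:,2]<40)]; r=rk(P); print(n,'rack x',np.percentile(r[:,0],[1,99]).round(1),'y',r[:,1].mean().round(1),'z',np.median(P[:,2]).round(1),len(P))
pick((487.4,397.9),.3919,87)
```

```text
top [138, 234, 26, 56, 487] [517.4 412.2] [136.6  30.2] 23.3
red rack x [-97.1 -29.8] y -28.6 z 35.3 2133
orange rack x [-96.6 -29.5] y 28.0 z 35.3 2076
call 0
   [-10.016, -11.613, 1.543] -11.898 j6 1.86
   [-10.01, -11.613, 3.268] -11.898 j6 1.86
call 1
   [-0.007, 0.001, -2.225] -0.0 j6 1.86
   [-3.817, 13.521, -2.207] 11.893 j6 1.94
   [-3.813, 13.521, -1.107] 11.893 j6 1.94
```

Call:
jog_arm(increments=[{"dp":[-10,-11.6,0],"twist":-11.9},{"dp":[-10,-11.6,0],"twist":-11.9},{"dp":[-10,-11.6,0],"twist":-11.9},{"dp":[-10,-11.6,0],"twist":-11.9},{"dp":[-10,-11.6,0],"twist":-11.9},{"dp":[-10,-11.6,0],"twist":-11.9},{"dp":[-10,-11.6,0],"twist":-11.9},{"dp":[-10,-11.6,0],"twist":-11.9},{"dp":[-10,-11.6,0],"twist":-11.9},{"dp":[-10,-11.6,0],"twist":-11.9},{"dp":[-10,-11.6,0],"twist":-11.9},{"dp":[-10,-11.6,0],"twist":-11.9},{"dp":[-10,-11.6,0],"twist":-11.9},{"dp":[-10,-11.6,0],"twist":-11.9},{"dp":[-10,-11.6,0.5],"twist":-11.9},{"dp":[-10,-11.6,1],"twist":-11.9},{"dp":[-10,-11.6,1.5],"twist":-11.9},{"dp":[-10,-11.6,1.5],"twist":-11.9},{"dp":[-10,-11.6,1.5],"twist":-11.9},{"dp":[-10,-11.6,1.5],"twist":-11.9}], jaw=0)

```text
time_s: 26.93
ee_pos: [496.4, 399.2, 247.4]
eef_rot: [0.981, 0.195, -0.0, 0.0]
contact_force: [0.4, -0.3, 0.7]
gripper_width: 85.2
gripper_force: 0.0
```

```bash
python3 -c "
from h import *
pick((487.4,397.9),.3919,87)"
```

```text
call 0
   [-0.017, -0.056, 0.061] -0.003 j6 1.86
   [-0.016, -0.057, 1.786] -0.003 j6 1.86
call 1
   [-0.002, 0.0, -2.225] -0.0 j6 1.86
   [-3.811, 13.521, -2.22] 11.893 j6 1.94
   [-3.81, 13.521, -1.12] 11.893 j6 1.94
```

Call:
jog_arm(increments=[{"dp":[-0.02,-0.06,0.5],"twist":0},{"dp":[-0.02,-0.06,1],"twist":0},{"dp":[-0.02,-0.06,1.5],"twist":0},{"dp":[-0.02,-0.06,1.75],"twist":0},{"dp":[-0.02,-0.06,1.75],"twist":0},{"dp":[-0.02,-0.06,1.75],"twist":0}])

```text
time_s: 27.43
ee_pos: [495.1, 401.3, 178.3]
eef_rot: [0.981, 0.195, 0.0, -0.0]
contact_force: [-0.3, 0.9, 0.3]
gripper_width: 85.5
gripper_force: 0.0
```

Call:
jog_arm(increments=[{"dp":[0,0,0],"twist":0},{"dp":[0,0,0],"twist":0},{"dp":[0,0,0],"twist":0},{"dp":[0,0,0],"twist":0},{"dp":[0,0,0],"twist":0},{"dp":[0,0,0],"twist":0},{"dp":[0,0,0],"twist":0},{"dp":[0,0,0],"twist":0}], jaw=1, newtons=50)

```text
time_s: 28.1
ee_pos: [495.0, 401.7, 178.4]
eef_rot: [0.981, 0.195, 0.001, -0.0]
contact_force: [-1.0, -0.2, 5.7]
gripper_width: 24.9
gripper_force: 51.2
```

```bash
python3 -c "
from h import *
st=ctrl.state();x,y,z=st['ee_pos']
chain([[((x,y,z-155+89),yaw(st)),(rw(-68,88,z-155+89),IY),(rw(-68,88,z-155+46),IY)]])"
```

```text
call 0
   [-0.002, 0.0, -2.225] -0.0 j6 1.86
   [-3.822, 13.532, -2.234] 11.896 j6 1.94
   [-3.823, 13.533, -1.159] 11.896 j6 1.94
```

Call:
jog_arm(increments=[{"dp":[0,0,-0.8],"twist":0},{"dp":[0,0,-1.6],"twist":0},{"dp":[0,0,-2.22],"twist":0},{"dp":[-3.82,13.53,-2.22],"twist":11.9},{"dp":[-3.82,13.53,-2.22],"twist":11.9},{"dp":[-3.82,13.53,-2.22],"twist":11.9},{"dp":[-3.82,13.53,-2.22],"twist":11.9},{"dp":[-3.82,13.53,-2.22],"twist":11.9},{"dp":[-3.82,13.53,-2.22],"twist":11.9},{"dp":[-3.82,13.53,-2.22],"twist":11.9},{"dp":[-3.82,13.53,-2.22],"twist":11.9},{"dp":[-3.82,13.53,-2.22],"twist":11.9},{"dp":[-3.82,13.53,-2.22],"twist":11.9},{"dp":[-3.82,13.53,-2.22],"twist":11.9},{"dp":[-3.82,13.53,-2.22],"twist":11.9},{"dp":[-3.82,13.53,-2.22],"twist":11.9},{"dp":[-3.82,13.53,-2.22],"twist":11.9},{"dp":[-3.82,13.53,-2.22],"twist":11.9},{"dp":[-3.82,13.53,-2.22],"twist":11.9},{"dp":[-3.82,13.53,-2.22],"twist":11.9}])

```text
time_s: 29.77
ee_pos: [559.7, -156.5, 265.5]
eef_rot: [0.948, -0.318, -0.001, -0.0]
contact_force: [-0.9, 0.1, -1.1]
gripper_width: 24.6
gripper_force: 50.5
```

Call:
jog_arm(increments=[{"dp":[0,0,0.6],"twist":0},{"dp":[0,0,1.06],"twist":0},{"dp":[0,0,1.06],"twist":0},{"dp":[0,0,1.06],"twist":0}])

```text
time_s: 30.1
ee_pos: [559.5, -155.3, 222.6]
eef_rot: [0.949, -0.317, -0.002, -0.0]
contact_force: [-0.9, -0.3, -0.0]
gripper_width: 24.9
gripper_force: 50.5
```

Run:
```python
from align import *
p,d,C,st=shot('wrist','w6'); print(rk(st['ee_pos']),yaw(st),st['ee_pos']); align(p,C,st)
X=cloud(d,C)
for v in range(252,300,6): print(v,p[v,322],rk(X[v,322]).round(1),X[v,322,2].round(1))
```

```text
[-69.89343304  88.53870974] -0.6444865261214315 [ 559.45197121 -155.3343854   222.63388774]
left [-0.0042 -2.2871]
right [0.0057 4.1132]
width [9.8, 8.1, 8.1, 8.2, 7.3, 6.9, 7.4, 7.0, 7.0, 7.4, 7.0, 7.5, 7.5, 7.1, 7.1, 7.1, 7.2, 7.2, 7.2, 7.2, 7.2, 7.3, 6.8, 6.9, 7.3, 6.9, 6.9, 7.4, 7.0, 7.5, 7.0, 7.1, 7.1, 7.1, 6.6, 6.7, 6.7, 6.7, 6.7, 6.8, 6.8, 6.8, 6.8, 6.9, 7.4, 8.9]
slot centre in tool: slope 0.0007 y at x=60 0.96 y at x=100 0.98
blade mid tool y vs x [-0.0028  1.1835] n 33 mean y 1.01 x 32.0 88.0
252 [96 90 80] [-35.3  87.2] 72.4
258 [97 90 80] [-37.9  87.2] 71.8
264 [95 92 80] [-40.8  87.2] 70.8
270 [155 114  16] [-42.8  87.2] 71.9
276 [103  81  31] [-44.8  87.2] 73.1
282 [41 41 40] [-47.8  87.2] 72.0
288 [45 42 38] [-50.   87.2] 72.8
294 [162 122  35] [-52.6  87.2] 72.6
```

View pics/w6.png

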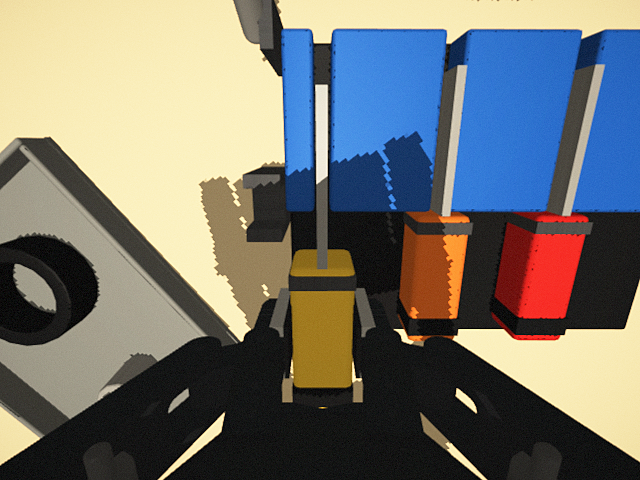

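The yellow blade (column 322) is centred over the last slot. The orange and red scrapers are seated, and the tape and weight are upright in the tray.

Call:
jog_arm(increments=[{"dp":[0,0,0.2],"twist":0},{"dp":[0,0,0.35],"twist":0},{"dp":[0,0,0.5],"twist":0},{"dp":[0,0,0.6],"twist":0},{"dp":[0,0,0.7],"twist":0},{"dp":[0,0,0.8],"twist":0},{"dp":[0,0,0.9],"twist":0},{"dp":[0,0,0.94],"twist":0},{"dp":[0,0,0.94],"twist":0},{"dp":[0,0,0.94],"twist":0}])

```text
time_s: 30.98
ee_pos: [560.3, -157.2, 186.4]
eef_rot: [0.948, -0.318, 0.0, 0.0]
contact_force: [-0.2, 0.7, -0.0]
gripper_width: 25.0
gripper_force: 50.7
```

Call:
jog_arm(increments=[{"dp":[0.08,0,0],"twist":0},{"dp":[0.16,0,0],"twist":0},{"dp":[0.22,0,0],"twist":0},{"dp":[0.26,0,0],"twist":0},{"dp":[0.29,0,0],"twist":0},{"dp":[0.29,0,0],"twist":0},{"dp":[0.29,0,0],"twist":0}])

```text
time_s: 31.57
ee_pos: [569.3, -164.0, 186.3]
eef_rot: [0.948, -0.318, -0.0, -0.0]
contact_force: [-4.0, 1.8, 3.3]
gripper_width: 25.3
gripper_force: 51.1
```

Run:
```python
from h import *
p,d,C,st=shot('wrist'); X=cloud(d,C); print(rk(st['ee_pos']),st['ee_pos'])
for u in (312,):
  for v in list(range(256,292,4)): print(u,v,p[v,u],rk(X[v,u]).round(1),X[v,u,2].round(1))
```

```text
[-56.79608475  87.53857078] [ 569.33410409 -163.9879546   186.33348316]
312 256 [139 107  28] [-28.6  90.5] 21.0
312 260 [134 102  23] [-29.   90.4] 24.9
312 264 [136 104  24] [-28.9  90.3] 30.1
312 268 [147 113  33] [-29.3  90.2] 33.3
312 272 [162 128  35] [-30.2  90.2] 35.4
312 276 [98 74 32] [-32.3  90.2] 34.2
312 280 [39 38 35] [-33.1  90.2] 36.4
312 284 [36 37 36] [-34.8  90.2] 36.5
312 288 [37 40 36] [-36.3  90.2] 36.8
```

Call:
jog_arm(increments=[{"dp":[0,0,0],"twist":0},{"dp":[0,0,0],"twist":0},{"dp":[0,0,0],"twist":0},{"dp":[0,0,0],"twist":0},{"dp":[0,0,-0.5],"twist":0},{"dp":[0,0,-1.3],"twist":0},{"dp":[0,0,-2.2],"twist":0},{"dp":[0,0,-3],"twist":0},{"dp":[0,0,-4],"twist":0},{"dp":[0,0,-4],"twist":0},{"dp":[0,0,-4],"twist":0},{"dp":[0,0,-4],"twist":0}], jaw=0.5)

```text
time_s: 32.62
ee_pos: [569.3, -164.1, 346.2]
eef_rot: [0.948, -0.318, 0.0, 0.0]
contact_force: [-0.3, -0.1, -0.9]
gripper_width: 42.8
gripper_force: 0.0
```

Run:
```python
from scr import *
p,d,C,st=shot('wrist','w7'); X=cloud(d,C)
for n,h in(('red',(0,6)),('orange',(7,16)),('yellow',(20,32))):
    P=X[mask(p,*h,140,70)>0]; P=P[(P[:,2]>32)&(P[:,2]<40)]; r=rk(P); r=r[(r[:,0]>-110)]; print(n,'rack x',np.percentile(r[:,0],[1,99]).round(1),'y',r[:,1].mean().round(1),'z',np.median(P[:,2]).round(1),len(P))
P=X[mask(p,0,6,140,70)>0]; P=P[P[:,2]>60]
if len(P): print('pad',rk(P).mean(0),P[:,2].mean())
chain([[(rw(105,0,200),IY),(rw(105,0,113),IY)],[(rw(13,0,113),IY)]])
```

```text
red rack x [-97.9 -30. ] y -27.9 z 35.3 1704
orange rack x [-97.5 -29.9] y 29.2 z 35.3 1609
yellow rack x [-96.8 -29.2] y 86.1 z 35.4 1618
pad [73.26690005  1.26367131] 114.5725685563457
call 0
   [4.067, 2.17, -0.258] -0.004 j6 1.74
   [4.071, 2.168, 1.917] -0.004 j6 1.74
call 1
   [-2.3, 0.007, 0.004] -0.0 j6 1.77
```

Call:
jog_arm(increments=[{"dp":[4.07,2.17,-0.4],"twist":0},{"dp":[4.07,2.17,-0.4],"twist":0},{"dp":[4.07,2.17,-0.4],"twist":0},{"dp":[4.07,2.17,-0.4],"twist":0},{"dp":[4.07,2.17,-0.4],"twist":0},{"dp":[4.07,2.17,-0.4],"twist":0},{"dp":[4.07,2.17,-0.4],"twist":0},{"dp":[4.07,2.17,-0.4],"twist":0},{"dp":[4.07,2.17,0.4],"twist":0},{"dp":[4.07,2.17,1.2],"twist":0},{"dp":[4.07,2.17,1.9],"twist":0},{"dp":[4.07,2.17,1.9],"twist":0},{"dp":[4.07,2.17,1.9],"twist":0}], jaw=1)

```text
time_s: 33.75
ee_pos: [646.2, -329.4, 267.7]
eef_rot: [0.948, -0.317, -0.003, -0.001]
contact_force: [1.1, -0.5, 1.8]
gripper_width: 0.3
gripper_force: 0.0
```

Call:
jog_arm(increments=[{"dp":[-0.2,0,0],"twist":0},{"dp":[-0.4,0,0],"twist":0},{"dp":[-0.6,0,0],"twist":0},{"dp":[-0.8,0,0],"twist":0},{"dp":[-1,0,0],"twist":0},{"dp":[-1.2,0,0],"twist":0},{"dp":[-1.4,0,0],"twist":0},{"dp":[-1.6,0,0],"twist":0},{"dp":[-1.8,0,0],"twist":0},{"dp":[-2,0,0],"twist":0},{"dp":[-2.15,0,0],"twist":0},{"dp":[-2.3,0,0],"twist":0},{"dp":[-2.3,0,0],"twist":0}])

```text
time_s: 34.83
ee_pos: [572.8, -275.3, 270.1]
eef_rot: [0.948, -0.317, -0.001, -0.0]
contact_force: [0.3, -0.2, -0.2]
gripper_width: -0.2
gripper_force: 0.0
```

Run:
```python
from h import *
st=ctrl.state(); print(rk(st['ee_pos']),st['ee_pos'][2]-173)
p,d,C,st=shot('scene','s8'); X=cloud(d,C); P=X[mask(p,0,6,140,70)>0]; r=rk(P); m=(abs(r[:,1])<30)&(r[:,0]>-45)&(r[:,0]<90)&(P[:,2]>45); print('pad',r[m].mean(0),P[m][:,2].mean(),m.sum())
cv2.imwrite('pics/s8c.png',cv2.resize(p[230:430,120:380,::-1],None,fx=3,fy=3))
```

```text
[12.72424837  0.56573102] 97.05956609887892
pad [36.57285179 -0.54785653] 455.4686033646664 1535
```

View pics/s8c.png

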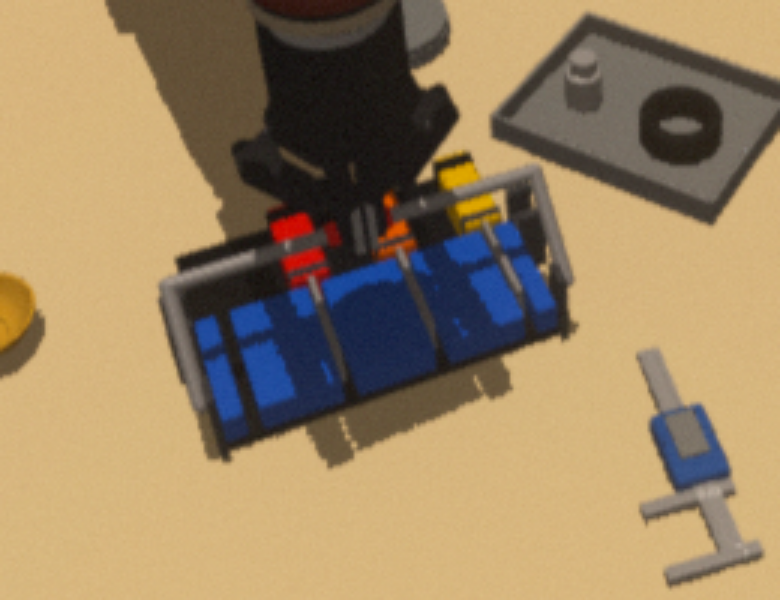

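The scene view shows the bar swung forward, in front of the fingers and leaning over the blades. All three scrapers are seated. Next I lift over the bar and press it down.

Call:
jog_arm(increments=[{"dp":[0,0,-0.35],"twist":0},{"dp":[0,0,-0.65],"twist":0},{"dp":[0,0,-0.65],"twist":0},{"dp":[-0.3,0,-0.65],"twist":0},{"dp":[-0.57,0,-0.65],"twist":0},{"dp":[-0.57,0,-0.4],"twist":0},{"dp":[-0.57,0,-0.2],"twist":0},{"dp":[-0.57,0,0],"twist":0},{"dp":[-0.66,0,0.15],"twist":0},{"dp":[-0.74,0,0.3],"twist":0},{"dp":[-0.81,0,0.46],"twist":0},{"dp":[-0.87,0,0.62],"twist":0},{"dp":[-0.9,0,0.75],"twist":0},{"dp":[-0.92,0,0.88],"twist":0},{"dp":[-0.93,0,1],"twist":0},{"dp":[-0.93,0,1],"twist":0}])

```text
time_s: 36.22
ee_pos: [543.6, -253.4, 229.0]
eef_rot: [0.948, -0.318, -0.001, -0.0]
contact_force: [0.3, -0.1, -0.0]
gripper_width: -0.1
gripper_force: 0.0
```

Call:
jog_arm(increments=[{"dp":[-0.01,0,0.05],"twist":0},{"dp":[-0.01,0,0.1],"twist":0},{"dp":[-0.01,0,0.13],"twist":0},{"dp":[-0.01,0,0.15],"twist":0},{"dp":[-0.01,0,0.15],"twist":0},{"dp":[-0.01,0,0.15],"twist":0}])

```text
time_s: 36.72
ee_pos: [543.8, -253.4, 224.5]
eef_rot: [0.948, -0.318, 0.0, 0.0]
contact_force: [0.6, -0.8, 0.8]
gripper_width: 0.0
gripper_force: 0.2
```

Call:
jog_arm(increments=[{"dp":[0,0,0.03],"twist":0},{"dp":[0,0,0.05],"twist":0},{"dp":[0,0,0.05],"twist":0},{"dp":[0,0,0.05],"twist":0}])

```text
time_s: 37.05
ee_pos: [543.9, -253.5, 224.4]
eef_rot: [0.948, -0.317, 0.0, 0.0]
contact_force: [-5.7, 2.6, 13.6]
gripper_width: 0.1
gripper_force: 6.6
```

Call:
jog_arm(increments=[{"dp":[0,0,0.02],"twist":0},{"dp":[0,0,0.03],"twist":0},{"dp":[0,0,0.03],"twist":0}])

```text
time_s: 37.3
ee_pos: [544.0, -253.5, 224.2]
eef_rot: [0.948, -0.317, 0.0, 0.0]
contact_force: [-9.2, 5.0, 20.9]
gripper_width: 0.0
gripper_force: 10.3
```

Call:
jog_arm(increments=[{"dp":[0,0,-0.5],"twist":0},{"dp":[0,0,-1.2],"twist":0},{"dp":[0,0,-2],"twist":0},{"dp":[-1.5,0,-3],"twist":0},{"dp":[-2.5,0,-4],"twist":0},{"dp":[-3.2,0,-4],"twist":0},{"dp":[-3.2,0,-4],"twist":0},{"dp":[-3.2,0,-4],"twist":0},{"dp":[-3.2,0,-4],"twist":0}])

```text
time_s: 38.05
ee_pos: [441.1, -175.9, 382.5]
eef_rot: [0.948, -0.317, 0.002, 0.0]
contact_force: [1.0, -0.8, 0.2]
gripper_width: -0.2
gripper_force: 0.0
```

Run:
```python
from h import *
p,d,C,st=shot('wrist','w9'); X=cloud(d,C)
P=X[mask(p,0,6,140,70)>0]; r=rk(P); m=(abs(r[:,1])<22)&(r[:,0]>-45)&(P[:,2]>42); print('pad',r[m].mean(0),np.median(P[m][:,2]),m.sum(),r[m].min(0),r[m].max(0))
for n,h in(('red',(0,6)),('orange',(7,16)),('yellow',(20,32))):
    P=X[mask(p,*h,140,70)>0]; r=rk(P); k=(P[:,2]>32)&(P[:,2]<40)&(r[:,0]>-110)&(abs(r[:,1])<105); r=r[k]; print(n,np.percentile(r[:,0],[1,99]).round(1),r[:,1].mean().round(1),np.median(P[k][:,2]).round(1))
print(st['contact_force'],st['time_s'])
```

```text
pad [-25.05534857  -0.40113528] 50.29498770090723 842 [-30.96348195 -20.45125337] [-18.46084977  19.03478951]
red [-98.5 -30.7] -28.5 35.4
orange [-98.3 -31.4] 30.4 35.4
yellow [-98.2 -30.6] 85.3 35.4
[ 0.95332927 -0.78736572  0.17361701] 38.05
```

View pics/w9.png

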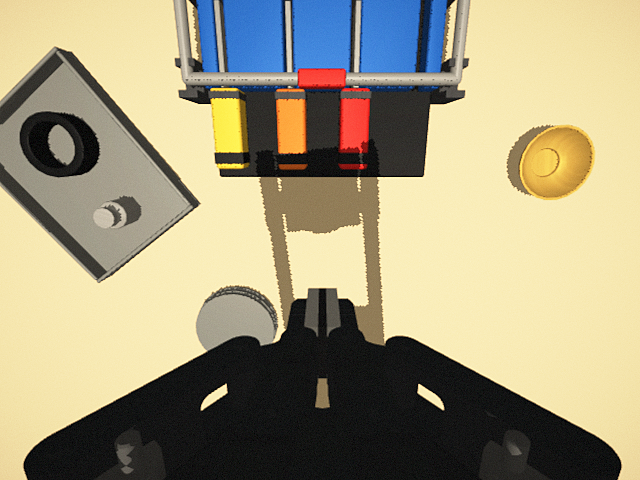

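The wrist view shows the bail closed, with its red pad at (322,78) at rack x = -25 and top z ≈ 50. The three scrapers are home, and the tape (60,143) and weight (110,213) are in the tray. I'm handing the job in.

```bash
python3 -c "
from rig import ctrl
print(ctrl.close_job())"
```

```text
the job is handed in; nothing more can be done
None
```

I handed the job in at about 38 s: tape and weight are upright in the tray, all three scrapers present (red, orange, yellow) are home in their slots, and the bail is closed in its catches; no verdict came back.

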